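# Fit twist-in nuts to a jeweller's bench rail and hang the drawplate on its fold-out hook

### The arm

A 6-joint arm with a two-finger parallel gripper is mounted at the origin on the work surface. World frame = base frame: x ahead of the robot, y to its left, z up, the work surface at z = 0. Lengths are in m, angles in rad, forces in N, time in s.
With the tool pointing down it reaches from about 0.325 to 1 m from the base axis. Payload 5.1 kg.
Tool frame: the origin (TCP) lies at the very end of the fingers, on their centre line; the grasp point (between the pads) lies 19 mm behind it; z points along the fingers, y is the line along which they close (so a half turn about z gives the same grasp; the last joint's range is limited). The gripper opens to 85 mm and grips with 20 to 120 N. Pads are 22 mm wide; open, the fingers measure 114 mm over their backs; the gripper's body (76 mm by 85 mm) begins 54 mm behind the grasp point. The pads swing forward as they close: fully open they stand 13 mm farther back than shut.
Start: joints at [1.186, 0.124, 1.65, -0, 1.367, -0.083], TCP at [0.193, 0.621, 0.231] pointing down, gripper open.
Joint ranges: [-2.61, 2.61], [-1.02, 2.33], [0.03, 2.71], [-1.35, 4.49], [0.32, 2.68], [-2.91, 2.91]. Speed limits (rad/s): [2.57, 2.57, 3.14, 3.14, 3.14, 3.14].

### API

Orientations are given as a rotation vector (axis times angle).
In Python, from plant import env, eyes gives the robot as it stands.
- The arm moves only by the tool drive_tool, never from a script. Its argument "series" is one flat list of numbers, 7 for each row, row after row: the turn, a rotation vector about the tool's x, y, z in rad, then the shift along the tool's x, y, z in m, then the finger opening in m, from 0 to 0.0854. A call has exactly 10 rows; each row is the pose to reach, as a shift and turn from the pose commanded when the call began, along the tool's axes at that moment; what a row does not reach only later rows make up. A row lasts 1/10 s, in which the tool goes at most 50 mm and 8.59 degrees, less where a joint would pass 70% of its speed; a pose out of reach is approached as far as the arm can. A call with a gripper value outside its range is refused whole. The fingers move at their own pace and stop on an object; "grip_force" is the grip in N (left out, the last holds). Time passes only in rows, so rows that repeat a pose let the fingers close, or fill a call up. It gives the time, the measured TCP pose, the force, the opening and the grip force at its end, in the units of the state.
- env.read_state(): the state, without advancing time (a new reading comes with each control period).
- eyes.snapshot(name): name is "scene" or "top"; returns the picture (480x640x3 uint8, red, green, blue); there is no depth.
- eyes.camera_params(name): a dict with "fx", "fy", "cx", "cy" (pixels), "cam_to_world" (4x4, takes a point from camera to world coordinates). Camera axes: x right, y down, z forward; pixel columns grow to the right and rows downward; lengths in m; the calibration is good to about 2 mm. A picture is of the moment at which its call begins. camera_params takes no time and is no camera call.
- env.sign_off(): hands the job in; it is judged then, once.
The state is a dict: "t": time; "qpos": joint angles; "dq": joint speeds; "joint_torque": joint torques, N m; "ee_pos": TCP position; "eef_rot": TCP orientation; "ft_force": force on the tool from outside, world axes, zero at the start; "wrist_torque": the same for the moment, N m; "gripper_width": finger opening in m; "grip_force": force on a finger pad.
Only numpy, scipy, OpenCV 4.12 (cv2) and the standard library are available. Lean on these libraries where they do the work, as an engineer would, in place of code of your own. Each camera call takes 0.05 s, during which the arm holds its last target. There are 200 camera calls.

### The job

Set up the jeweller's bench: fit every twist-in channel nut standing in front of the slotted bench rail into the rail, each above a spring pad of its own, by setting its foot lengthwise into the slot, pressing it down and twisting it a quarter turn, so that it springs back up with its grooves caught on the channel lips. Also swing the folded hook on the little board fully out and hang the drawplate on it by its window, so that it hangs free. Do not disturb the bowl, the glue bottle or the screwdriver.

Things in the scene. Friction and masses are not known exactly. Their poses are not given: they have to be found in the camera images.
- nut1_mid (a point): twist-in channel nut, standing foot down, 78 mm high; point on its axis half-way up, 39 mm above the foot's underside; x along the foot and the grip fin, z up. Black grip fin: 38 mm long (x), 12 thick (y), from 35 to 78 mm above the foot's underside. 0.11 to 0.21 kg. May be absent (None). All nuts are alike
- nut2_mid (a point): nut2, as nut1_mid; may be absent (None). Of all nuts: steel foot 54 mm long (x), 22 wide (y), 8 thick, with a 5 mm high tooth across each end (tooth tops 13 mm above the underside) and an 11 mm groove between each tooth and the 18 mm neck; washer 44 mm across, 30 to 35 mm above the underside
- place1 (a point): place 1 of the rail: point in the middle of the slot, level with the lip tops (44 mm above the bench); x across the rail, y along the slot, z up. Four places, 100 mm apart, one above each brass spring pad. A nut may go in any place, one in each
- place2 (a point): place 2, as place1. The pad rests 15 mm below the lip tops, yields from about 4 N on, plus 0.35 N per mm. A nut set in lengthwise stands on it. With its underside 27 mm below the lip tops (about 8 N) the teeth pass 4 mm under the ribs and it can turn; at 30 mm the washer meets the lips. Turned 90 degrees and let go, it rises till the ribs lie in its grooves, underside 18 mm below the lip tops
- place3 (a point): place 3, as place1
- place4 (a point): place 4, as place1
- rail: aluminium channel 420 mm long (y), 76 wide, 44 high, fixed; origin at its underside centre. Slot 27 mm wide, upward; cavity 68 mm wide and 96 long at each place; lips 4 mm thick, their inner edges turned down as ribs (5 mm wide) to 10 mm below the lip tops
- nut3_mid (a point): nut3, as nut1_mid; may be absent (None)
- nut4_mid (a point): nut4, as nut1_mid; may be absent (None)
- hook (a joint): angle of the folding hook about its upright hinge: 0 folded flat along its board, 1.57 fully out (stop), square to the board and pointing to the robot's side. It stays where it is left; about 0.6 N at the tip moves it. Starts at 0 to 0.25
- hook_hinge (a point): on the hook's hinge axis at the height of the arm's middle, 170 mm above the bench; in the board's frame: z up; folded, the arm points along +y; fully out, along -x
- hookboard: upright wooden board, fixed, 60 mm wide, 16 thick, top 210 mm above the bench. Its front face is 12 mm behind (+x of) the hinge axis and reaches from 15 mm on the -y side to 45 mm on the +y side of it, so the folded hook's tip stands out past its edge. Origin under its front face, axes as hook_hinge
- hook_arm (a point): point on the top face of the hook's arm, 50 mm from the hinge axis; y along the arm outward, z up. Arm: steel bar 12 mm wide, 9 high, 95 mm long
- hook_tip (a point): middle of the hook's upturned end pin, 93 mm from the hinge axis: round, 10 mm thick, rising to 21 mm above the arm's top face; this point is 16 mm above the arm's top face
- plate_mid (a point): drawplate: dark steel plate 80 mm wide (its y), 140 high (z), 8 thick (x), 0.26 to 0.42 kg, standing upright in a slot; point at its centre, half-way up. Its window, 46 mm wide and 44 high, starts 56 mm above its lower edge; the solid bar above the window, by which it can be pinched, is 40 mm high
- plate_bar (a point): middle of the underside of the drawplate's upper bar, that is the top edge of its window, 100 mm above its lower edge; axes as plate_mid
- stand: wooden block 60 x 70 mm, 43 mm high, with an 11 mm slot along its y, 35 mm deep, in which the drawplate stands (lower edge 8 mm above the bench); origin at its underside centre
- bowl: white ceramic bowl, 100 mm across, 60 high, a bystander; its underside centre, z up
- glue: red bottle 52 mm across, 120 high, a bystander; its underside centre, z up
- driver: screwdriver lying on the bench, a bystander; origin on its underside, x along it
Mind the look-alikes: they are no part of the job. Leave any yellow look-alike of the part that bears nut3_mid alone. Leave any green look-alike of the part that bears nut2_mid alone.

How it is judged:
On the way, in this order (a step that is already met when the one before it is completed fails the run):
1. the hook is swung fully out (value of joint hook above 1.35 rad), for 0.2 s.
2. the drawplate hangs on the hook's arm by its window (y of plate_bar in the frame of hook_arm between -0.042 and 0.038 m and x of plate_bar in the frame of hook_arm between -0.022 and 0.022 m and z of plate_bar in the frame of hook_arm between -0.005 and 0.008 m and angle between plate_bar's own z axis and vertical below 0.3 rad), for 0.2 s.
At the end, for the whole second after the job is handed in: each nut present: in the rail over a pad (30 mm along, 8 mm across), crosswise within 0.35 rad, upright within 0.15, mid-point 14 to 25.5 mm above the lips; hook beyond 1.25 rad; drawplate hanging, window top edge on the arm (-5 to +8 mm), tilt under 0.3 rad (all of step 2 and (y of nut1_mid in the frame of place1 between -0.03 and 0.03 m or y of nut1_mid in the frame of place2 between -0.03 and 0.03 m or y of nut1_mid in the frame of place3 between -0.03 and 0.03 m or y of nut1_mid in the frame of place4 between -0.03 and 0.03 m) and x of nut1_mid in the frame of place2 between -0.008 and 0.008 m and z of nut1_mid in the frame of place2 between 0.014 and 0.0255 m and angle between the x axis of each of nut1_mid, nut2_mid, nut3_mid, nut4_mid and the x axis of place2, either way round below 0.35 rad and angle between each of nut1_mid, nut2_mid, nut3_mid, nut4_mid's own z axis and vertical below 0.15 rad and (y of nut2_mid in the frame of place1 between -0.03 and 0.03 m or y of nut2_mid in the frame of place2 between -0.03 and 0.03 m or y of nut2_mid in the frame of place3 between -0.03 and 0.03 m or y of nut2_mid in the frame of place4 between -0.03 and 0.03 m) and x of nut2_mid in the frame of place2 between -0.008 and 0.008 m and z of nut2_mid in the frame of place2 between 0.014 and 0.0255 m and (y of nut3_mid in the frame of place1 between -0.03 and 0.03 m or y of nut3_mid in the frame of place2 between -0.03 and 0.03 m or y of nut3_mid in the frame of place3 between -0.03 and 0.03 m or y of nut3_mid in the frame of place4 between -0.03 and 0.03 m) and x of nut3_mid in the frame of place2 between -0.008 and 0.008 m and z of nut3_mid in the frame of place2 between 0.014 and 0.0255 m and (y of nut4_mid in the frame of place1 between -0.03 and 0.03 m or y of nut4_mid in the frame of place2 between -0.03 and 0.03 m or y of nut4_mid in the frame of place3 between -0.03 and 0.03 m or y of nut4_mid in the frame of place4 between -0.03 and 0.03 m) and x of nut4_mid in the frame of place2 between -0.008 and 0.008 m and z of nut4_mid in the frame of place2 between 0.014 and 0.0255 m and value of joint hook above 1.25 rad); the robot touches nothing.
It fails at once if the bowl is disturbed (moved more than 30 mm) (distance of bowl from where it was at the start of the episode above 0.03 m).
It fails at once if the glue bottle is disturbed (moved more than 30 mm) (distance of glue from where it was at the start of the episode above 0.03 m).
It fails at once if the screwdriver is disturbed (moved more than 30 mm) (distance of driver from where it was at the start of the episode above 0.03 m).
Of nut1, nut2, nut3, nut4 only 3 to 4 are there at a start; the rules pass over those that are not, and their reading is None.
At some moment in a run one of nut1, nut2, nut3, nut4 may be knocked a few centimetres aside while the robot is not near it.
It also fails if it takes over 210 s, if anything falls off the work surface, if the arm or the gripper's body presses on something with over 40 N, if the wrist force passes 120 N, or if a joint passes its speed limit or range.

## Working session

There is one attempt and no reset: what is moved stays moved. The work goes in short steps, Python scripts to look and compute and a tool call to move; the robot and the scene stay as the last step left them, time stands still between calls to the robot, and variables do not carry over. Pictures are saved under pics/ and viewed, at most 14 in all, crops included, and the job is handed in when it is done.

Besides the shell and the picture viewer there is one more tool, called after ">>>" as name(argument=value, ...) on one line, values as JSON. drive_tool: Moves the arm, as the interface text tells. Its arguments: {"type":"object","properties":{"series":{"type":"array"},"grip_force":{"type":"number"}},"required":["series"]}

```bash
ls; mkdir -p pics; python3 - <<'E'
from plant import env, eyes
import cv2,numpy as np
print(env.read_state())
for n in("scene","top"):
    im=eyes.snapshot(n); cv2.imwrite(f"pics/{n}0.png",im[:,:,::-1]); p=eyes.camera_params(n); print(n,p)
E
```

```text
pics
{'t': 0.0, 'qpos': array([ 1.18640817e+00,  1.24484003e-01,  1.65170046e+00, -1.22519114e-05,
        1.36749580e+00, -8.26096058e-02]), 'dq': array([-8.15968109e-05, -1.24365295e-03, -1.12221748e-03,  3.35989521e-04,
        4.16156793e-04,  1.51186366e-03]), 'joint_torque': array([-3.28035521e-04, -4.23598230e+01, -3.65458167e+01, -1.96627951e-05,
        6.83902617e-03, -1.90000736e-05]), 'ee_pos': array([0.19299514, 0.62003615, 0.23005103]), 'eef_rot': array([-0.47216096, -3.10543021,  0.0031941 ]), 'ft_force': array([-1.21439947,  0.46331413, -0.53334401]), 'wrist_torque': array([0.04425212, 0.04169255, 0.01607226]), 'grip_force': 0.0, 'gripper_width': 0.08527084874524504}
scene {'fx': 604.5934728628604, 'fy': 604.5934728628604, 'cx': 319.5767924204473, 'cy': 238.03941310879216, 'cam_to_world': array([[-0.29876083,  0.52626064, -0.79611036,  1.69741383],
       [ 0.95418966,  0.17893099, -0.23980364,  0.33905453],
       [ 0.0162496 , -0.83128421, -0.55561003,  0.91412789],
       [ 0.        ,  0.        ,  0.        ,  1.        ]])}
top {'fx': 624.8639728298434, 'fy': 624.8639728298434, 'cx': 319.33788401072684, 'cy': 236.16191844202112, 'cam_to_world': array([[ 8.00008584e-04, -9.85701319e-01,  1.68500059e-01,
         3.55315209e-01],
       [-9.99801664e-01, -4.14149146e-03, -1.94802524e-02,
         3.76854396e-02],
       [ 1.98995520e-02, -1.68451055e-01, -9.85509132e-01,
         1.25098801e+00],
       [ 0.00000000e+00,  0.00000000e+00,  0.00000000e+00,
         1.00000000e+00]])}
```

View pics/scene0.png

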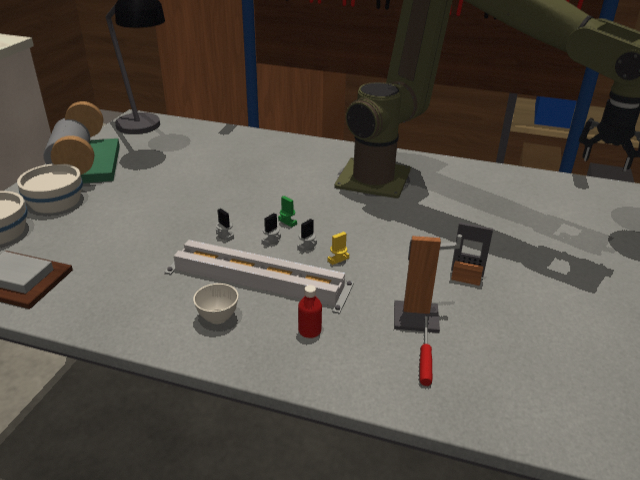

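View pics/top0.png

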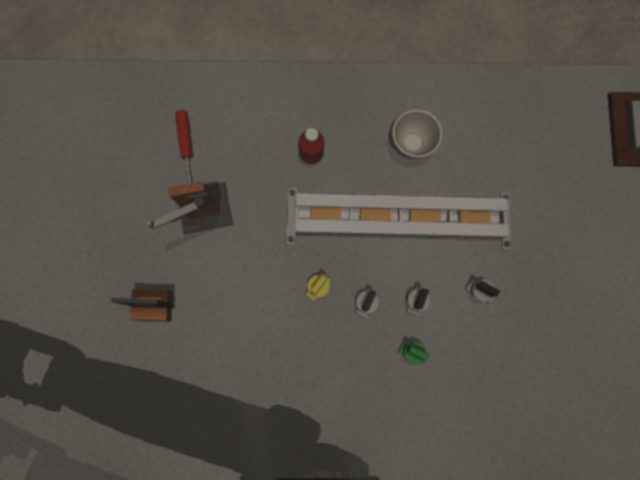

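The top view shows three black nuts at (367,300), (419,298) and (486,290), with yellow at (318,287) and green at (415,351). The rail spans (290..510, 215), the hook board is near (195,200) and the drawplate is at (145,303). Next I'll zoom in on the hook area and measure.

```bash
cat > h.py <<'E'
import numpy as np,cv2
from scipy.spatial.transform import Rotation as R
from plant import env,eyes
P={n:eyes.camera_params(n) for n in("scene","top")}
def ray(n,u,v):
    p=P[n];T=p["cam_to_world"];d=T[:3,:3]@np.array([(u-p["cx"])/p["fx"],(v-p["cy"])/p["fy"],1]);return T[:3,3],d
def onz(n,u,v,z):
    o,d=ray(n,u,v);return o+d*(z-o[2])/d[2]
def proj(n,X):
    p=P[n];T=p["cam_to_world"];c=T[:3,:3].T@(np.asarray(X,float)-T[:3,3]);return np.array([c[0]/c[2]*p["fx"]+p["cx"],c[1]/c[2]*p["fy"]+p["cy"]])
def tri(uv1,uv2):  # scene,top
    a,d=ray("scene",*uv1);b,e=ray("top",*uv2)
    s=np.linalg.lstsq(np.c_[d,-e],b-a,rcond=None)[0];p,q=a+s[0]*d,b+s[1]*e
    return (p+q)/2,np.linalg.norm(p-q)
def rel(pos,yaw=None,tool=None):
    """shift (and turn about tool z) in tool axes from present pose to pos; yaw = world angle of tool y (closing line)"""
    s=env.read_state();M=R.from_rotvec(s["eef_rot"]).as_matrix()
    out=[M.T@(np.asarray(pos)-s["ee_pos"])]
    if yaw is not None:
        c=np.arctan2(M[1,1],M[0,1]);d=(yaw-c+np.pi/2)%np.pi-np.pi/2
        out.append(-d) # tool z down
    return out
E
python3 - <<'E'
from h import *
t=cv2.imread("pics/top0.png");s=cv2.imread("pics/scene0.png")
a=cv2.resize(t[170:330,95:245],None,fx=4,fy=4,interpolation=2);b=cv2.resize(s[220:330,390:500],None,fx=5.8,fy=5.8,interpolation=2)
cv2.imwrite("pics/hk.png",np.hstack([a[:600,:],b[:600,:]])[:, :1300][:, :].astype(np.uint8)) if 0 else cv2.imwrite("pics/hkt.png",a[:600]); cv2.imwrite("pics/hks.png",b[:600])
hsv=cv2.cvtColor(t,cv2.COLOR_BGR2HSV)
m=((t.max(2)<38)).astype(np.uint8);m[:265]=0;m[320:]=0;m[:,:340]=0;m[:,510:]=0
n,l,st,c=cv2.connectedComponentsWithStats(m)
for i in range(1,n):
    if st[i,4]>40:
        r=cv2.minAreaRect(np.argwhere(l==i)[:,::-1].astype(np.float32));bx=cv2.boxPoints(r)
        e=max([(bx[0]-bx[1]),(bx[1]-bx[2])],key=np.linalg.norm)
        X=onz("top",*c[i],.058);Y=onz("top",*(c[i]+e),.058)-X
        print(c[i],st[i,4],r[1],X,np.linalg.norm(Y),np.degrees(np.arctan2(Y[1],Y[0])))
o=cv2.inRange(hsv,(8,100,60),(25,255,255));o[:200]=0;o[230:]=0;o[:,:300]=0;o[:,500:]=0
n,l,st,c=cv2.connectedComponentsWithStats(o)
for i in range(1,n):
    if st[i,4]>60: print("pad",c[i],st[i],onz("top",*c[i],.029))
E
```

```text
[486.66942149 289.5785124 ] 121 (21.466251373291016, 7.155416965484619) [ 0.4566138  -0.30725147  0.058     ] 0.04069555977580393 63.161762759495616
[418.94805195 298.8961039 ] 77 (6.260991096496582, 17.97798728942871) [ 0.43848908 -0.17634873  0.058     ] 0.034283611101913754 168.19716210987235
pad [325.0212766  212.82674772] [311 207  30  12 329] [0.61158308 0.00221395 0.029     ]
pad [375.10869565 214.04968944] [360 209  30  12 322] [ 0.6095839  -0.09800025  0.029     ]
pad [424.86764706 215.24411765] [410 210  30  12 340] [ 0.60763457 -0.1978156   0.029     ]
pad [474.49700599 216.43413174] [460 211  30  12 334] [ 0.60568796 -0.29762854  0.029     ]
```

View pics/hkt.png

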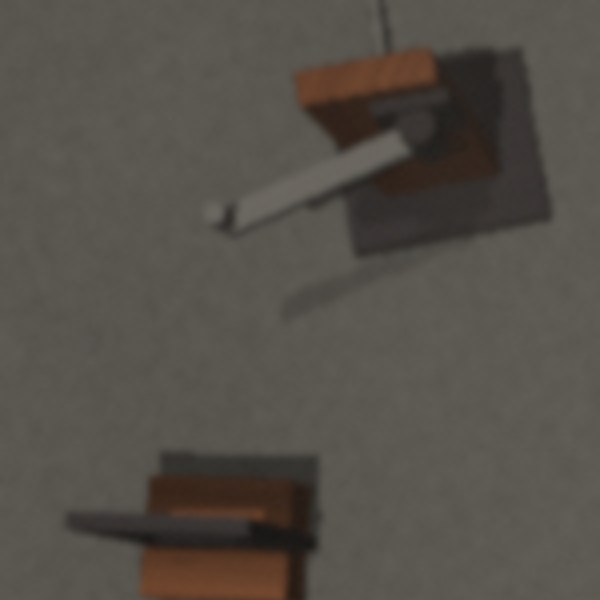

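View pics/hks.png

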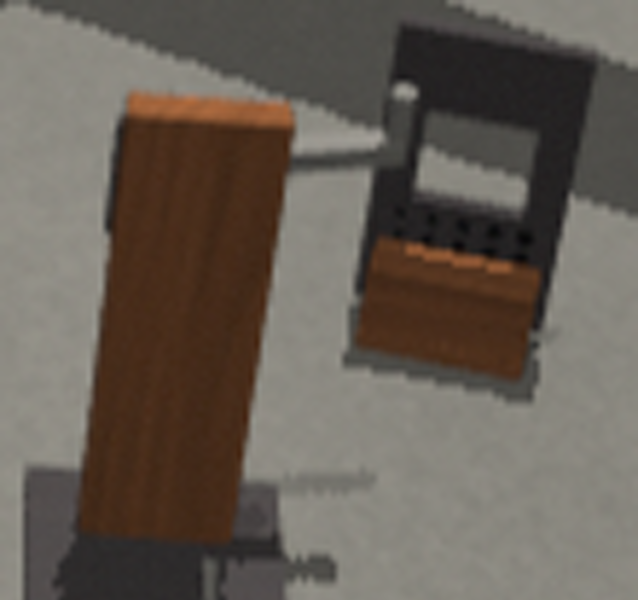

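In the 4x top crop, the hinge is at px (199.5,202.5) and the pin top at (148.8,223.3). The board's front top edge runs (170.8,196.8) to (204.5,190.5), and the plate's top strip (111.3,300) to (157.5,301.5).

```bash
python3 - <<'E'
from h import *
f=lambda *a:print(a[0],np.round(a[1],4))
h=onz("top",199.5,202.5,.178);p=onz("top",148.8,223.3,.1955);f("hinge",h);f("pin",p);print(np.linalg.norm((p-h)[:2]),np.degrees(np.arctan2(*(p-h)[1::-1])))
a=onz("top",170.8,196.8,.21);b=onz("top",204.5,190.5,.21);f("bdL",a);f("bdR",b);print(np.linalg.norm(a-b));u=(a-b)/np.linalg.norm(a-b);print("board +y yaw",np.degrees(np.arctan2(u[1],u[0])))
n=np.array([u[1],-u[0],0]);f("hinge from board",b+.015*u-.012*n)
a=onz("top",111.5,300,.148);b=onz("top",157.3,301.5,.148);f("plL",a);f("plR",b);print(np.linalg.norm(a-b))
a=onz("scene",459.3,224.3,.148);b=onz("scene",492.9,230.3,.148);f("sc plR",a);f("sc plL",b);print(np.linalg.norm(a-b))
t=cv2.imread("pics/top0.png");s=cv2.imread("pics/scene0.png")
print(t[290:312,360:378].max(2))
E
```

```text
hinge [0.5977 0.2265 0.178 ]
pin [0.5569 0.3086 0.1955]
0.09171747752477112 116.43981739580465
bdL [0.6001 0.2698 0.21  ]
bdR [0.6115 0.2131 0.21  ]
0.05787790822814663
board +y yaw 101.2900525878225
hinge from board [0.5968 0.2254 0.21  ]
plL [0.4291 0.3793 0.148 ]
plR [0.4267 0.2995 0.148 ]
0.07985567092183118
sc plR [0.4366 0.3055 0.148 ]
sc plL [0.4376 0.3836 0.148 ]
0.07817226214278668
[[ 63  60  62  66  67  70  71  73  70  65  60  59  63  69  79  86  92  93]
 [ 61  65  76  84  88  86  79  72  66  58  50  46  47  54  64  78  88  92]
 [ 68  81  95 104 105  96  82  70  59  48  41  41  43  45  50  67  83  91]
 [ 87 100 109 113 108  95  78  64  49  40  39  42  42  43  47  61  79  90]
 [104 111 113 113 104  88  71  58  43  39  40  42  42  43  49  64  80  90]
 [111 114 114 110  97  80  65  50  40  38  43  42  44  45  57  76  88  90]
 [113 115 112 103  87  72  59  44  38  38  42  44  43  48  70  92 101  96]
 [115 113 108  95  78  67  54  43  37  42  44  44  44  56  80 104 109 102]
 [116 113 103  86  73  59  47  38  40  43  43  44  48  66  93 109 114 107]
 [114 110  97  80  66  53  40  
[... 244 characters left out ...]
 84 106 115 116 116 114]
 [105  85  71  58  44  38  41  44  44  44  52  72  97 112 115 115 115 112]
 [105  84  65  50  40  38  42  44  43  45  60  85 106 115 116 116 114 111]
 [106  83  60  43  38  41  42  43  42  48  70  98 113 116 117 115 116 109]
 [107  81  54  39  38  42  44  44  44  53  79 104 115 116 117 116 114 107]
 [106  82  51  37  39  42  44  44  45  61  87 108 117 117 117 115 110 101]
 [102  82  52  36  37  40  42  44  51  73  99 113 118 117 116 114 105  95]
 [ 96  82  60  46  41  38  42  49  65  88 108 116 118 116 115 108  98  91]
 [ 88  84  74  65  58  53  56  69  87 104 115 118 117 113 108 100  94  89]
 [ 89  87  85  82  78  76  81  94 105 112 115 114 110 106  99  94  91  90]]
```

>>> drive_tool(series=[0,0,-0.1,-0.05,-0.017,-0.05,0,0,0,-0.2,-0.1,-0.034,-0.07,0,0,0,-0.303,-0.15,-0.051,-0.07,0,0,0,-0.303,-0.2,-0.073,-0.07,0,0,0,-0.303,-0.25,-0.092,-0.07,0,0,0,-0.303,-0.3,-0.11,-0.07,0,0,0,-0.303,-0.35,-0.128,-0.07,0,0,0,-0.303,-0.4,-0.146,-0.07,0,0,0,-0.303,-0.44,-0.161,-0.07,0,0,0,-0.303,-0.467,-0.171,-0.07,0], grip_force=60)

```text
t: 1.1
ee_pos: [0.5757, 0.3275, 0.3007]
eef_rot: [0.002, -3.141, 0.0]
ft_force: [1.1, 0.5, -0.0]
gripper_width: -0.0004
grip_force: 0.0
```

>>> drive_tool(series=[0,0,0,0,0,0,0,0,0,0,0,0,0,0,0,0,0,0,0,0.03,0,0,0,0,0,0,0.06,0,0,0,0,0,0,0.09,0,0,0,0,0,0,0.12,0,0,0,0,0,0,0.142,0,0,0,0,0,0,0.142,0,0,0,0,0,0,0.142,0,0,0,0,0,0,0.142,0])

```text
t: 2.1
ee_pos: [0.575, 0.3303, 0.1617]
eef_rot: [-0.004, 3.139, 0.002]
ft_force: [0.5, -0.4, 0.3]
gripper_width: -0.0
grip_force: 0.0
```

```bash
python3 - <<'E'
from h import *
im=eyes.snapshot("scene")[:,:,::-1];im2=eyes.snapshot("top")[:,:,::-1]
cv2.imwrite("pics/a.png",np.hstack([cv2.resize(im[200:350,360:520],None,fx=2.5,fy=3),cv2.resize(im2[150:300,100:260],None,fx=2.5,fy=3)]))
E
```

```text
(no output)
```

View pics/a.png

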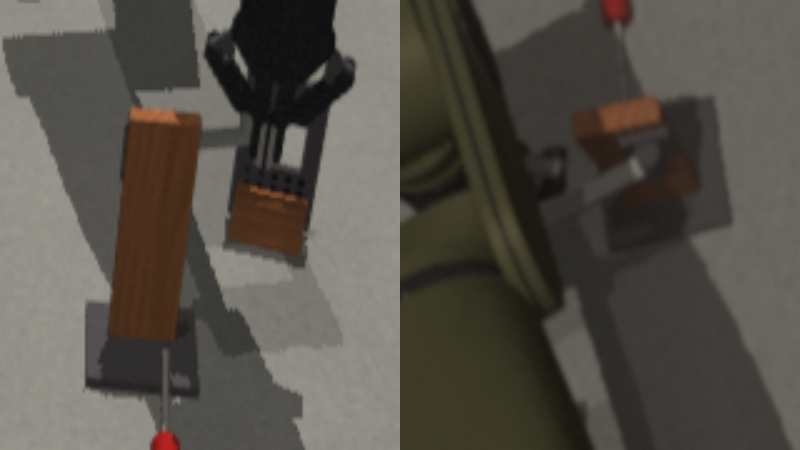

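The closed fingers stand just beyond the pin, behind the arm. I'll step in behind the arm and sweep it out.

>>> drive_tool(series=[0,0,0,-0.018,0,0,0,0,0,0,-0.018,-0.008,0,0,0,0,0,-0.018,-0.017,0,0,0,0,0,-0.005,-0.018,0,0,0,0,0,0.008,-0.022,0,0,0,0,0,0.018,-0.027,0,0,0,0,0,0.028,-0.033,0,0,0,0,0,0.037,-0.04,0,0,0,0,0,0.045,-0.048,0,0,0,0,0,0.05,-0.055,0,0])

```text
t: 3.2
ee_pos: [0.5237, 0.2734, 0.1594]
eef_rot: [0.002, -3.142, -0.0]
ft_force: [0.5, -0.7, -0.4]
gripper_width: 0.0001
grip_force: 0.4
```

>>> drive_tool(series=[0,0,0,0.003,-0.005,0,0,0,0,0,0.005,-0.008,0,0,0,0,0,0.009,-0.016,0,0,0,0,0,0.012,-0.025,0,0,0,0,0,0.013,-0.03,0,0,0,0,0,0.014,-0.036,0,0,0,0,0,0.015,-0.04,0,0,0,0,0,0.015,-0.044,0,0,0,0,0,0.015,-0.044,0,0,0,0,0,0.015,-0.044,0,0])

```text
t: 4.2
ee_pos: [0.5096, 0.2301, 0.1593]
eef_rot: [0.002, -3.141, -0.0]
ft_force: [-0.9, 0.5, 0.1]
gripper_width: -0.0002
grip_force: 0.7
```

```bash
python3 - <<'E'
from h import *
im=eyes.snapshot("scene")[:,:,::-1];im2=eyes.snapshot("top")[:,:,::-1]
cv2.imwrite("pics/b.png",np.hstack([cv2.resize(im[200:350,360:520],None,fx=2.5,fy=3),cv2.resize(im2[150:300,100:260],None,fx=2.5,fy=3)]))
E
```

```text
(no output)
```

View pics/b.png

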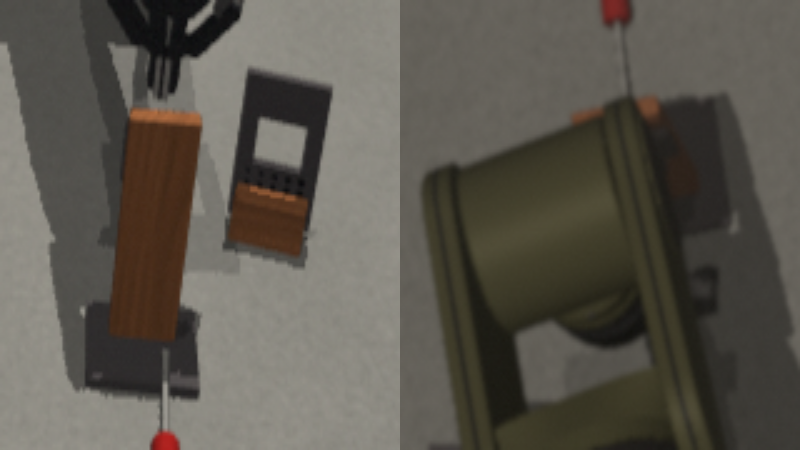

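The hook has swung; it's hidden now. I'll push a little further to feel the stop.

>>> drive_tool(series=[0,0,0,0,-0.002,0,0,0,0,0,0,-0.004,0,0,0,0,0,0,-0.006,0,0,0,0,0,0,-0.008,0,0,0,0,0,0,-0.009,0,0,0,0,0,0,-0.01,0,0,0,0,0,0,-0.011,0,0,0,0,0,0,-0.012,0,0,0,0,0,0,-0.012,0,0,0,0,0,0,-0.012,0,0])

```text
t: 5.3
ee_pos: [0.5098, 0.2279, 0.1599]
eef_rot: [-0.003, 3.138, 0.035]
ft_force: [2.6, 36.4, -7.2]
gripper_width: -0.0003
grip_force: 17.2
```

The stop is reached at 36 N. I'll back off, rise and clear the view.

>>> drive_tool(series=[0,0,0,0,0.03,0,0,0,0,0,0,0.04,0,0,0,0,0,0,0.04,-0.05,0,0,0,0,0,0.04,-0.1,0,0,0,0,0,0.04,-0.14,0,0,0,0,0.03,0,-0.14,0,0,0,0,0.06,-0.04,-0.14,0.0,0,0,0,0.08,-0.08,-0.14,0.0,0,0,0,0.09,-0.13,-0.14,0.0,0,0,0,0.09,-0.17,-0.14,0.0])

```text
t: 6.3
ee_pos: [0.4183, 0.0458, 0.2995]
eef_rot: [-0.002, 3.141, -0.002]
ft_force: [0.8, 0.5, 1.3]
gripper_width: -0.0003
grip_force: 0.0
```

```bash
python3 - <<'E'
from h import *
im=eyes.snapshot("scene")[:,:,::-1];im2=eyes.snapshot("top")[:,:,::-1]
cv2.imwrite("pics/c_s.png",im);cv2.imwrite("pics/c_t.png",im2)
cv2.imwrite("pics/c.png",np.hstack([cv2.resize(im[210:330,400:500],None,fx=4,fy=4,interpolation=2),cv2.resize(im2[180:330,105:205],None,fx=4,fy=4,interpolation=2)[:480+120][:480]]))
print(env.read_state()["ee_pos"])
E
```

```text
[0.41926302 0.04363191 0.29945914]
```

View pics/c.png

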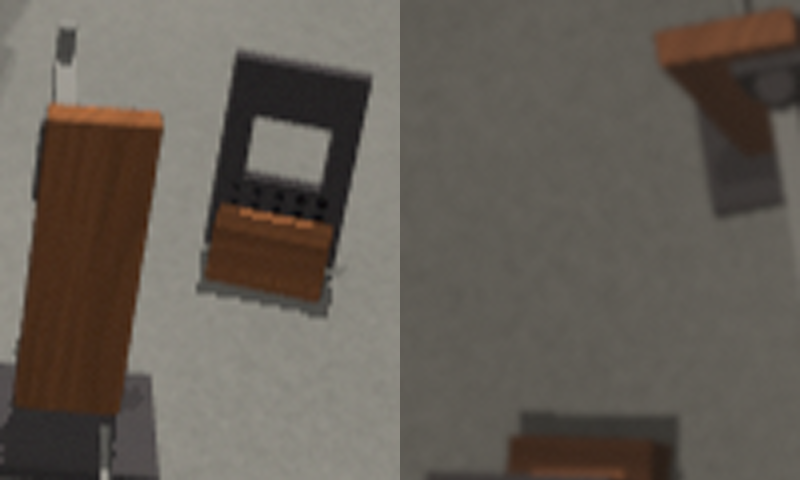

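```bash
python3 - <<'E'
from h import *
im2=cv2.imread("pics/c_t.png")
cv2.imwrite("pics/c2.png",cv2.convertScaleAbs(cv2.resize(im2[190:315,100:230],None,fx=4.6,fy=4.6,interpolation=2),alpha=1.8))
for q in[(459.25,222.25),(493,228)]: print(onz("scene",*q,.148))
print(onz("scene",416.5,221.3,.187))
E
```

```text
[0.4273313  0.30431427 0.148     ]
[0.42723154 0.38316626 0.148     ]
[0.51947599 0.2131213  0.187     ]
```

View pics/c2.png

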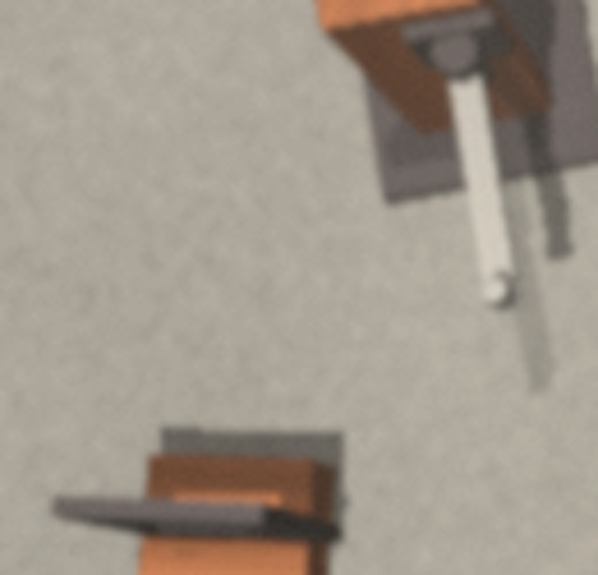

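The hook is fully out: pin top at px (207.6,253) and hinge at (199.1,201.3). The plate's top strip is centred at (134.8,301.1).

```bash
python3 - <<'E'
from h import *
g=lambda a,b,z:onz("top",a/4.6+100,b/4.6+190,z)
pin=g(495,290,.1955);h=g(456,52,.178);print(pin,h,np.linalg.norm((pin-h)[:2]),np.degrees(np.arctan2(*(pin-h)[1::-1])))
L=g(56,506,.148);Rr=g(263.5,517.5,.148);print(L,Rr,(L+Rr)/2,np.degrees(np.arctan2(*(L-Rr)[1::-1])))
im=cv2.imread("pics/c_t.png");m=(im.max(2)<52).astype(np.uint8);m[:265]=0;m[320:]=0;m[:,:340]=0;m[:,510:]=0
n,l,st,c=cv2.connectedComponentsWithStats(m)
for i in range(1,n):
    if st[i,4]>60: print(c[i],st[i])
E
```

```text
[0.50586708 0.20677502 0.1955    ] [0.59985395 0.22720681 0.178     ] 0.09618206958677777 -167.73530381502812
[0.42911518 0.37816641 0.148     ] [0.42492122 0.29947239 0.148     ] [0.4270182 0.3388194 0.148    ] 86.9493339601246
[341.11428571 290.71428571] [340 265   4  55 175]
[486.62637363 288.87912088] [476 282  23  14 182]
[420.32911392 298.28481013] [414 289  14  20 158]
[368.05882353 300.14285714] [362 291  13  19 119]
```

>>> drive_tool(series=[0,0,0.149,0,0.03,0,0.05,0,0,0.298,0,0.06,0,0.05,0,0,0.447,0,0.09,0,0.05,0,0,0.596,0,0.12,0,0.05,0,0,0.745,-0.01,0.15,0,0.05,0,0,0.894,-0.01,0.18,0,0.05,0,0,1.043,-0.01,0.21,0,0.05,0,0,1.192,-0.01,0.24,0,0.05,0,0,1.341,-0.01,0.27,0,0.05,0,0,1.49,-0.01,0.297,0,0.05])

```text
t: 7.4
ee_pos: [0.4291, 0.3464, 0.299]
eef_rot: [2.134, 2.305, -0.002]
ft_force: [0.4, 0.1, -0.6]
gripper_width: 0.0498
grip_force: 0.0
```

>>> drive_tool(series=[0,0,0.09,0,0,0,0.05,0,0,0.09,0,0,0,0.05,0,0,0.09,0,0,0.03,0.05,0,0,0.09,0,0,0.06,0.05,0,0,0.09,0,0,0.06,0.05,0,0,0.09,0,0,0.06,0.05,0,0,0.09,0,0,0.06,0.05,0,0,0.09,0,0,0.06,0.05,0,0,0.09,0,0,0.06,0.05,0,0,0.09,0,0,0.06,0.05])

```text
t: 8.4
ee_pos: [0.4298, 0.3451, 0.2403]
eef_rot: [2.23, 2.212, 0.002]
ft_force: [-0.7, 0.3, -0.6]
gripper_width: 0.0502
grip_force: 0.0
```

```bash
python3 - <<'E'
from h import *
s=env.read_state();print(s["ee_pos"],s["eef_rot"],s["gripper_width"]);M=R.from_rotvec(s["eef_rot"]).as_matrix();print(M.round(3))
print(rel([.429,.341,.125],np.radians(-1)))
E
```

```text
[0.42983146 0.34512864 0.24029501] [2.22999793 2.21238822 0.00228582] 0.05021626861654127
[[ 0.008  1.     0.001]
 [ 1.    -0.008  0.001]
 [ 0.001  0.001 -1.   ]]
[array([-0.00422777, -0.00094354,  0.11529056]), np.float64(0.009524786554865106)]
```

>>> drive_tool(series=[0,0,0.01,-0.004,0,0.03,0.05,0,0,0.01,-0.004,0,0.06,0.05,0,0,0.01,-0.004,0,0.09,0.05,0,0,0.01,-0.004,0,0.11,0.05,0,0,0.01,-0.004,0,0.122,0.05,0,0,0.01,-0.004,0,0.122,0.05,0,0,0.01,-0.004,0,0.122,0.03,0,0,0.01,-0.004,0,0.122,0.02,0,0,0.01,-0.004,0,0.122,0.0,0,0,0.01,-0.004,0,0.122,0.0], grip_force=60)

```text
t: 9.4
ee_pos: [0.4303, 0.3417, 0.1191]
eef_rot: [2.241, 2.201, 0.005]
ft_force: [0.1, 0.7, 4.3]
gripper_width: 0.0066
grip_force: 59.5
```

>>> drive_tool(series=[0,0,0,0,0,0,0,0,0,0,0,0,0,0,0,0,0,0,0,0,0,0,0,0,0,0,0,0,0,0,0,0,0,-0.01,0,0,0,0,0,0,-0.02,0,0,0,0,0,0,-0.03,0,0,0,0,0,0,-0.05,0,0,0,0,0,0,-0.07,0,0,0,0,0,0,-0.095,0,0,0,0,0,0,-0.095,0], grip_force=90)

```text
schema error: expected 10 rows
```

```bash
python3 - <<'E'
from h import *
im=eyes.snapshot("scene")[:,:,::-1]
cv2.imwrite("pics/d.png",cv2.resize(im[160:330,380:530],None,fx=3,fy=3,interpolation=2))
s=env.read_state();print(s["ee_pos"],s["eef_rot"],s["gripper_width"]);
u=np.array([np.cos(np.radians(192)),np.sin(np.radians(192))]);h=np.array([.598,.227])
for r in(.135,.058): print(rel(list(h+r*u)+[.2145],np.radians(12)))
E
```

```text
[0.43030708 0.34165194 0.1191029 ] [2.2411726  2.20112772 0.00446005] 0.006863263069846924
[array([-0.14187964,  0.03841922, -0.09557282]), np.float64(-0.22746991594632004)]
[array([-0.12451544,  0.11343553, -0.09537675]), np.float64(-0.22746991594632004)]
```

View pics/d.png

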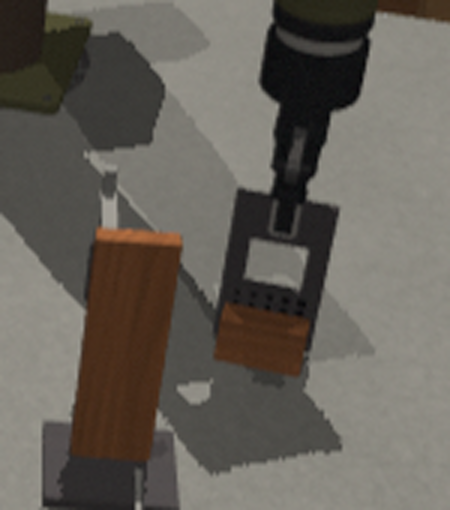

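The plate is pinched centrally on its bar. I'll lift it, then carry it in front of the hook.

>>> drive_tool(series=[0,0,0,0,0,0,0,0,0,0,0,0,0,0,0,0,0,0,0,-0.01,0,0,0,0,0,0,-0.02,0,0,0,0,0,0,-0.03,0,0,0,0,0,0,-0.045,0,0,0,0,0,0,-0.06,0,0,0,0,0,0,-0.08,0,0,0,0,0,0,-0.095,0,0,0,0,0,0,-0.095,0], grip_force=90)

```text
t: 10.45
ee_pos: [0.4311, 0.342, 0.2163]
eef_rot: [2.24, 2.2, 0.01]
ft_force: [1.0, 0.5, -3.9]
gripper_width: 0.0064
grip_force: 88.0
```

>>> drive_tool(series=[0,0,-0.04,-0.02,0.0,0,0,0,0,-0.08,-0.04,0.005,0,0,0,0,-0.12,-0.06,0.01,0,0,0,0,-0.16,-0.08,0.015,0,0,0,0,-0.2,-0.1,0.02,0,0,0,0,-0.227,-0.115,0.025,0,0,0,0,-0.227,-0.13,0.03,0,0,0,0,-0.227,-0.142,0.038,0,0,0,0,-0.227,-0.142,0.038,0,0,0,0,-0.227,-0.142,0.038,0,0])

```text
t: 11.45
ee_pos: [0.4649, 0.1983, 0.212]
eef_rot: [-1.978, -2.44, 0.0]
ft_force: [-0.1, 0.2, -3.5]
gripper_width: 0.0067
grip_force: 87.9
```

```bash
python3 - <<'E'
from h import *
im=eyes.snapshot("scene")[:,:,::-1]; im2=eyes.snapshot("top")[:,:,::-1]
cv2.imwrite("pics/e.png",np.hstack([cv2.resize(im[150:330,360:510],None,fx=2.6,fy=3,interpolation=2),cv2.resize(im2[150:330,130:280],None,fx=2.6,fy=3,interpolation=2)]))
s=env.read_state();print(s["ee_pos"],s["eef_rot"],s["gripper_width"]);
u=np.array([np.cos(np.radians(192)),np.sin(np.radians(192))]);h=np.array([.598,.227])
for r in(.135,.058): print(rel(list(h+r*u)+[.2145],np.radians(12)))
E
```

```text
[0.46472139 0.19866761 0.21210111] [-1.97679857e+00 -2.44099743e+00  3.08446207e-04] 0.006616261599882336
[array([ 3.86937320e-06,  1.25560100e-03, -2.39950566e-03]), np.float64(-5.822867871074777e-05)]
[array([ 8.36428165e-06,  7.82555915e-02, -2.43750648e-03]), np.float64(-5.822867871074777e-05)]
```

View pics/e.png

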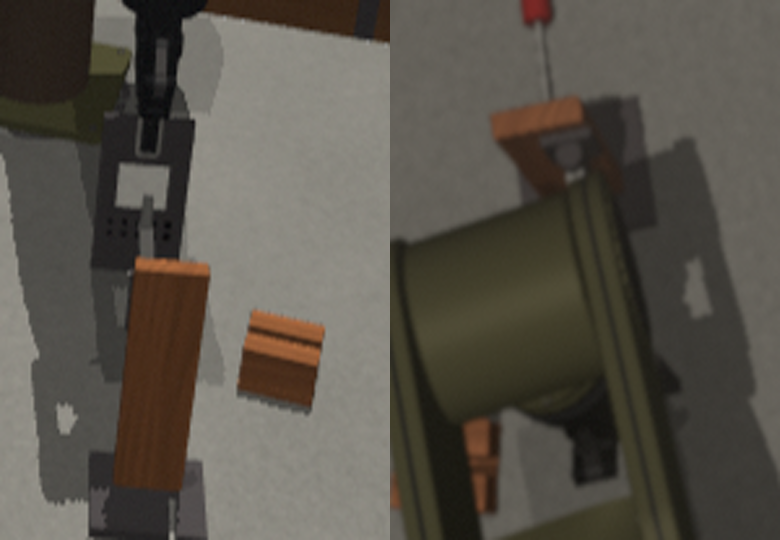

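The window is lined up with the hook. I'll advance.

>>> drive_tool(series=[0,0,0,0,0,-0.0015,0,0,0,0,0,0.01,-0.0015,0,0,0,0,0,0.02,-0.0015,0,0,0,0,0,0.03,-0.0015,0,0,0,0,0,0.04,-0.0015,0,0,0,0,0,0.05,-0.0015,0,0,0,0,0,0.06,-0.0015,0,0,0,0,0,0.07,-0.0015,0,0,0,0,0,0.078,-0.0015,0,0,0,0,0,0.078,-0.0015,0])

```text
t: 12.55
ee_pos: [0.5422, 0.2146, 0.2138]
eef_rot: [1.978, 2.441, 0.0]
ft_force: [0.5, 0.3, -3.8]
gripper_width: 0.0068
grip_force: 88.1
```

>>> drive_tool(series=[0,0,0,0,0,0.005,0,0,0,0,0,0,0.01,0,0,0,0,0,0,0.014,0,0,0,0,0,0,0.018,0,0,0,0,0,0,0.021,0,0,0,0,0,0,0.023,0,0,0,0,0,0,0.025,0,0,0,0,0,0,0.0265,0,0,0,0,0,0,0.0265,0,0,0,0,0,0,0.0265,0])

```text
t: 13.55
ee_pos: [0.5413, 0.2145, 0.1874]
eef_rot: [1.978, 2.441, 0.0]
ft_force: [-0.3, -0.3, -3.6]
gripper_width: 0.0063
grip_force: 88.1
```

>>> drive_tool(series=[0,0,0,0,0,0.001,0,0,0,0,0,0,0.002,0,0,0,0,0,0,0.0025,0,0,0,0,0,0,0.003,0,0,0,0,0,0,0.003,0.0,0,0,0,0,0,0.003,0.0,0,0,0,0,0,0.003,0,0,0,0,0,0,0.003,0,0,0,0,0,0,0.003,0,0,0,0,0,0,0.003,0])

```text
t: 14.55
ee_pos: [0.5414, 0.2145, 0.1855]
eef_rot: [1.977, 2.441, 0.001]
ft_force: [-3.2, -1.7, 5.8]
gripper_width: 0.0067
grip_force: 89.5
```

Contact made: the arm now carries the plate. I'll open gently, wait and lift.

>>> drive_tool(series=[0,0,0,0,0,0,0.012,0,0,0,0,0,0,0.018,0,0,0,0,0,0,0.024,0,0,0,0,0,0,0.03,0,0,0,0,0,0,0.034,0,0,0,0,0,-0.01,0.034,0,0,0,0,0,-0.03,0.034,0,0,0,0,0,-0.06,0.034,0,0,0,0,0,-0.1,0.034,0,0,0,0,0,-0.12,0.034])

```text
t: 15.55
ee_pos: [0.5422, 0.2148, 0.3095]
eef_rot: [1.976, 2.438, 0.007]
ft_force: [1.1, -0.2, 0.0]
gripper_width: 0.034
grip_force: 0.0
```

```bash
python3 - <<'E'
from h import *
im=eyes.snapshot("scene")[:,:,::-1]; im2=eyes.snapshot("top")[:,:,::-1]
cv2.imwrite("pics/f_t.png",im2)
cv2.imwrite("pics/f.png",np.hstack([cv2.resize(im[180:330,380:480],None,fx=3.5,fy=3.5,interpolation=2),cv2.resize(im2[255:330,340:510],None,fx=2.6,fy=7,interpolation=2)]))
m=(im2.max(2)<52).astype(np.uint8);m[:265]=0;m[320:]=0;m[:,:343]=0;m[:,510:]=0
n,l,st,c=cv2.connectedComponentsWithStats(m)
for i in range(1,n):
    if st[i,4]>60:
        r=cv2.minAreaRect(np.argwhere(l==i)[:,::-1].astype(np.float32));bx=cv2.boxPoints(r)
        e=max([(bx[0]-bx[1]),(bx[1]-bx[2])],key=np.linalg.norm)
        X=onz("top",*c[i],.060);Y=onz("top",*(c[i]+e),.060)-X
        print(c[i],st[i],r[1],X,np.linalg.norm(Y),np.degrees(np.arctan2(Y[1],Y[0])))
E
```

```text
[486.63313609 288.85207101] [476 282  23  14 169] (22.266624450683594, 8.220294952392578) [ 0.45783622 -0.30666531  0.06      ] 0.04211597861827448 61.03860928498246
[420.32352941 298.50735294] [415 290  12  18 136] (7.427813529968262, 19.869400024414062) [ 0.43909511 -0.17864211  0.06      ] 0.03803059617552635 156.80511248809793
[367.37142857 300.55714286] [363 292  11  18  70] (4.642384052276611, 18.755229949951172) [ 0.43498128 -0.07740307  0.06      ] 0.03561808253053592 157.52380810784362
```

View pics/f.png

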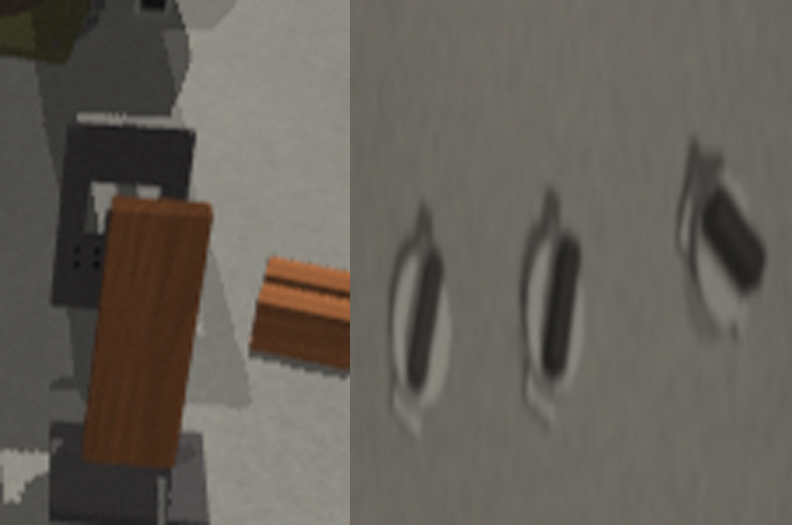

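The plate hangs freely on the hook. The three nuts are at about (0.435,-0.078), (0.439,-0.178) and (0.457,-0.307). Next I need the rail slot's centre and finer yaws.

```bash
cat >> h.py <<'E'
def nuts(g):
    out=[];m=(g<58).astype(np.uint8);m[:262]=0;m[325:]=0;m[:,:343]=0;m[:,520:]=0
    n,l,st,c=cv2.connectedComponentsWithStats(m)
    for i in range(1,n):
        if 60<st[i,4]<400:
            q=np.argwhere(l==i)[:,::-1];w=onz_all(q,.06);mu=w.mean(0);ev,V=np.linalg.eigh(np.cov((w-mu).T));v=V[:,1]
            out.append((c[i].round(1),st[i,4],mu.round(4),np.round(4*np.sqrt(ev),3),round(np.degrees(np.arctan2(v[1],v[0]))%180,1)))
    return out
def onz_all(q,z): return np.array([onz("top",*p,z)[:2] for p in q])
E
python3 - <<'E'
from h import *
im=cv2.imread("pics/f_t.png");g=cv2.GaussianBlur(im,(0,0),.5).max(2)
for o in nuts(im.max(2)): print(*o)
print(rel([.435,-.078,.2],np.radians(-20)))
for c in(350,400,450):
    print(c,im[180:250,c-2:c+3].max(2).mean(1).round().astype(int).tolist())
for n in ("scene",):
    s=cv2.imread("pics/c_s.png").max(2)
    for y in(-.048,-.148,-.248):
        pts=[proj("scene",[.56+.001*k,y,.044]) for k in range(100)]
        print(y,[int(s[int(round(p[1])),int(round(p[0]))]) for p in pts])
E
```

```text
[486.6 288.8] 184 [ 0.4578 -0.3066] [0.019 0.048] 65.6
[420.3 298.4] 158 [ 0.4394 -0.1786] [0.017 0.044] 155.2
[368.  300.2] 107 [ 0.4356 -0.0786] [0.012 0.042] 154.6
[array([-0.2642857 , -0.16736413,  0.108534  ]), np.float64(0.5581013960895338)]
350 [108, 109, 109, 108, 107, 107, 107, 108, 109, 110, 109, 109, 105, 104, 120, 146, 159, 160, 160, 160, 160, 160, 160, 160, 160, 156, 139, 115, 111, 121, 130, 136, 142, 147, 147, 148, 147, 147, 143, 138, 143, 155, 160, 161, 160, 161, 160, 161, 161, 161, 159, 150, 125, 93, 78, 79, 88, 98, 104, 107, 107, 107, 108, 108, 108, 109, 109, 109, 108, 108]
400 [107, 107, 107, 109, 108, 109, 109, 108, 109, 108, 108, 108, 108, 109, 111, 123, 142, 155, 159, 159, 159, 159, 158, 158, 158, 159, 156, 140, 114, 103, 114, 123, 126, 129, 134, 136, 136, 136, 135, 135, 136, 144, 156, 160, 161, 160, 160, 161, 160, 159, 160, 161, 156, 135, 100, 79, 80, 88, 100, 108, 110, 110, 110, 111, 112, 111, 111, 112, 112, 112]
450 [109, 109, 108, 108, 108, 109, 107, 108, 107, 107, 107, 107, 107, 108, 109, 111, 117, 135, 153, 160, 160, 160, 160, 160, 160, 160, 160, 157, 144, 
[... 930 characters left out ...]
, 84, 84, 84, 83, 98, 98, 98, 98, 98, 160, 160, 160, 160, 194, 194, 194, 195, 193, 193, 193, 193, 195, 194, 194, 194, 194, 194, 194, 195, 195, 182, 182, 182, 182, 117, 117, 117, 117, 85, 85, 85, 85, 86, 86, 86, 86, 85, 85, 85]
-0.248 [142, 142, 142, 142, 164, 164, 164, 164, 194, 198, 198, 198, 198, 202, 202, 201, 201, 201, 200, 200, 200, 200, 199, 199, 199, 199, 199, 185, 185, 185, 185, 137, 105, 105, 105, 105, 88, 88, 87, 87, 87, 87, 87, 87, 88, 85, 85, 85, 85, 85, 84, 84, 84, 84, 98, 100, 100, 100, 161, 161, 161, 183, 183, 199, 199, 199, 199, 201, 201, 201, 201, 201, 198, 198, 198, 198, 200, 200, 208, 208, 184, 184, 184, 159, 159, 85, 85, 85, 85, 85, 85, 85, 85, 85, 86, 86, 86, 86, 88, 88]
```

```bash
python3 - <<'E'
from h import *
for c,a,b in((350,194.6,232.2),(400,196,233.7),(450,197,234.6)):
    A=onz("top",c,a,.044);B=onz("top",c,b,.044);print(A[:2],B[:2],(A+B)[:2]/2)
E
```

```text
[ 0.64561607 -0.04696757] [ 0.56983066 -0.04640093] [ 0.60772337 -0.04668425]
[ 0.64331632 -0.14641579] [ 0.56726125 -0.14481801] [ 0.60528878 -0.1456169 ]
[ 0.64182705 -0.24614111] [ 0.56588473 -0.24351488] [ 0.60385589 -0.244828  ]
```

>>> drive_tool(series=[0,0,0.055,-0.026,-0.017,0,0.06,0,0,0.11,-0.053,-0.034,0,0.06,0,0,0.165,-0.079,-0.05,0,0.06,0,0,0.22,-0.106,-0.067,0,0.06,0,0,0.275,-0.132,-0.084,0,0.06,0,0,0.33,-0.159,-0.1,0,0.06,0,0,0.385,-0.185,-0.117,0,0.06,0,0,0.44,-0.211,-0.134,0,0.06,0,0,0.5,-0.238,-0.151,0,0.06,0,0,0.56,-0.264,-0.167,0,0.06], grip_force=25)

```text
t: 16.65
ee_pos: [0.4314, -0.0794, 0.3031]
eef_rot: [-2.576, -1.796, 0.002]
ft_force: [1.3, -0.2, 1.2]
gripper_width: 0.0599
grip_force: 0.0
```

```bash
python3 - <<'E'
from h import *
s=env.read_state();print(s["ee_pos"],s["gripper_width"]);
print(rel([.4356,-.0786,.043],np.radians(-22)))
E
```

```text
[ 0.43143694 -0.07935737  0.30311472] 0.05991325867176651
[array([0.00218665, 0.00411276, 0.26010743]), np.float64(0.030604072811895255)]
```

>>> drive_tool(series=[0,0,0.03,0.002,0.004,0.04,0.06,0,0,0.03,0.002,0.004,0.08,0.06,0,0,0.03,0.002,0.004,0.12,0.06,0,0,0.03,0.002,0.004,0.16,0.06,0,0,0.03,0.002,0.004,0.19,0.06,0,0,0.03,0.002,0.004,0.22,0.06,0,0,0.03,0.002,0.004,0.24,0.06,0,0,0.03,0.002,0.004,0.26,0.06,0,0,0.03,0.002,0.004,0.26,0.05,0,0,0.03,0.002,0.004,0.26,0.04], grip_force=25)

```text
t: 17.65
ee_pos: [0.4363, -0.0777, 0.0438]
eef_rot: [-2.601, -1.76, 0.002]
ft_force: [0.5, 0.0, 0.3]
gripper_width: 0.0402
grip_force: 0.2
```

>>> drive_tool(series=[0,0,0,0,0,0,0.038,0,0,0,0,0,0,0.036,0,0,0,0,0,0,0.034,0,0,0,0,0,0,0.032,0,0,0,0,0,0,0.03,0,0,0,0,0,0,0.03,0,0,0,0,0,0,0.03,0,0,0,0,0,0,0.03,0,0,0,0,0,0,0.03,0,0,0,0,0,0,0.03], grip_force=25)

```text
t: 18.65
ee_pos: [0.4371, -0.0779, 0.0444]
eef_rot: [-2.602, -1.761, -0.0]
ft_force: [0.4, 0.4, 0.1]
gripper_width: 0.0376
grip_force: 25.8
```

Flush at 37.6 mm. I'll open, turn 90° and grip across the fin.

>>> drive_tool(series=[0,0,0,0,0,0,0.06,0,0,0,0,0,0,0.06,0,0,-0.05,0,0,0,0.06,0,0,-0.2,0,0,0,0.06,0,0,-0.34,0,0,0,0.06,0,0,-0.48,0,0,0,0.06,0,0,-0.63,0,0,0,0.06,0,0,-0.77,0,0,0,0.06,0,0,-0.92,0,0,0,0.06,0,0,-1.06,0,0,0,0.06])

```text
t: 19.65
ee_pos: [0.4373, -0.078, 0.0445]
eef_rot: [1.346, 2.838, 0.0]
ft_force: [0.4, 0.6, -0.4]
gripper_width: 0.0603
grip_force: 0.0
```

>>> drive_tool(series=[0,0,-0.14,0,0,0,0.06,0,0,-0.28,0,0,0,0.06,0,0,-0.42,0,0,0,0.06,0,0,-0.51,0,0,0,0.05,0,0,-0.51,0,0,0,0.035,0,0,-0.51,0,0,0,0.025,0,0,-0.51,0,0,0,0.015,0,0,-0.51,0,0,0,0,0,0,-0.51,0,0,0,0,0,0,-0.51,0,0,0,0], grip_force=40)

```text
t: 20.65
ee_pos: [0.4371, -0.078, 0.0444]
eef_rot: [0.596, 3.084, -0.0]
ft_force: [0.4, -0.2, -0.5]
gripper_width: 0.0114
grip_force: 43.4
```

>>> drive_tool(series=[0,0,0,0,0,0,0,0,0,0,0,0,0,0,0,0,0,0,0,-0.02,0,0,0,0,0,0,-0.04,0,0,0,0,0,0,-0.06,0,0,0,0.1,0,0,-0.07,0,0,0,0.24,0,0,-0.07,0,0,0,0.38,0,0,-0.07,0,0,0,0.52,0,0,-0.07,0,0,0,0.66,0,0,-0.07,0], grip_force=80)

```text
t: 21.65
ee_pos: [0.4366, -0.0777, 0.1138]
eef_rot: [-1.571, -2.719, 0.0]
ft_force: [0.4, -1.2, -0.8]
gripper_width: 0.0108
grip_force: 77.8
```

```bash
python3 - <<'E'
from h import *
s=env.read_state();print(s["ee_pos"],s["gripper_width"]);
print(rel([.6066,-.098,.1],np.radians(-1)))
E
```

```text
[ 0.43662291 -0.07770849  0.11375086] 0.010836554329756498
[array([-0.10250994,  0.13711331,  0.01359026]), np.float64(0.540588951427504)]
```

>>> drive_tool(series=[0,0,0.08,-0.013,0.017,0,0,0,0,0.16,-0.026,0.034,0,0,0,0,0.24,-0.038,0.051,0,0,0,0,0.32,-0.051,0.069,0,0,0,0,0.4,-0.064,0.086,0,0,0,0,0.48,-0.077,0.103,0,0,0,0,0.54,-0.09,0.12,0,0,0,0,0.541,-0.1025,0.137,0,0,0,0,0.541,-0.1025,0.137,0.01,0,0,0,0.541,-0.1025,0.137,0.014,0])

```text
t: 22.65
ee_pos: [0.6057, -0.0969, 0.0981]
eef_rot: [-2.232, -2.206, 0.003]
ft_force: [-0.6, 0.3, -1.0]
gripper_width: 0.0108
grip_force: 78.3
```

```bash
python3 - <<'E'
from h import *
s=env.read_state();print(s["ee_pos"],s["gripper_width"],s["ft_force"]);
print(rel([.6066,-.098,.074],np.radians(-1)))
im=eyes.snapshot("scene")[:,:,::-1]
cv2.imwrite("pics/g.png",cv2.resize(im[190:310,170:350],None,fx=4.4,fy=4.4,interpolation=2))
E
```

```text
[ 0.60569019 -0.09689356  0.09808576] 0.010843899813767507 [-0.60187493  0.27569605 -0.97234185]
[array([-0.00111735,  0.00101172,  0.0240812 ]), np.float64(0.005623224402280469)]
```

View pics/g.png

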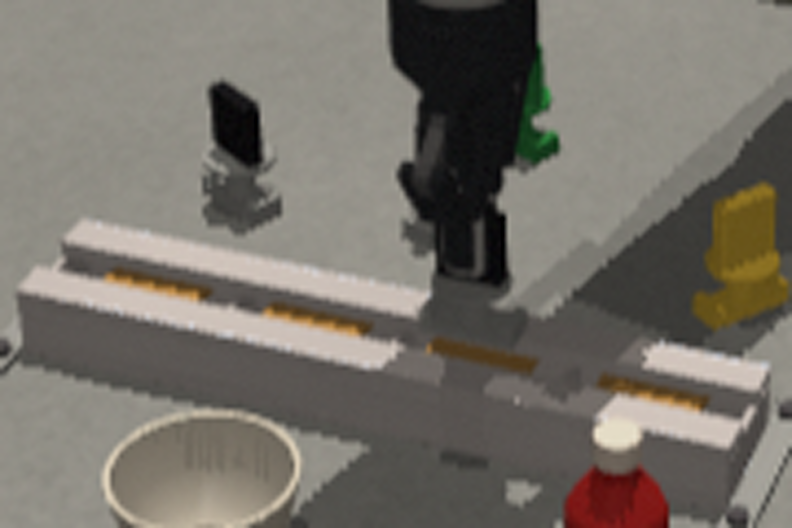

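The nut hangs in line over the second pad from the right, lengthwise to the slot. I'll lower it gently.

>>> drive_tool(series=[0,0,0.005,-0.001,0.001,0.003,0,0,0,0.005,-0.001,0.001,0.006,0,0,0,0.005,-0.001,0.001,0.009,0,0,0,0.005,-0.001,0.001,0.011,0,0,0,0.005,-0.001,0.001,0.013,0,0,0,0.005,-0.001,0.001,0.015,0,0,0,0.005,-0.001,0.001,0.017,0,0,0,0.005,-0.001,0.001,0.019,0,0,0,0.005,-0.001,0.001,0.021,0,0,0,0.005,-0.001,0.001,0.021,0])

```text
t: 23.7
ee_pos: [0.6078, -0.0982, 0.0788]
eef_rot: [-2.24, -2.202, 0.001]
ft_force: [0.7, 0.5, -1.8]
gripper_width: 0.0112
grip_force: 78.3
```

It's in the slot (underside ~10 mm below the lips) without touching. I'll probe sideways for the slot centre.

>>> drive_tool(series=[0,0,0,0,0.001,0,0,0,0,0,0,0.002,0,0,0,0,0,0,0.003,0,0,0,0,0,0,0.0035,0,0,0,0,0,0,0.004,0,0,0,0,0,0,0.004,0,0,0,0,0,0,0.004,0,0,0,0,0,0,0.004,0,0,0,0,0,0,0.004,0,0,0,0,0,0,0.004,0,0])

```text
t: 24.7
ee_pos: [0.6103, -0.0983, 0.0789]
eef_rot: [-2.238, -2.2, 0.005]
ft_force: [-5.7, 1.3, 2.8]
gripper_width: 0.0109
grip_force: 78.7
```

>>> drive_tool(series=[0,0,0,0,-0.002,0,0,0,0,0,0,-0.004,0,0,0,0,0,0,-0.005,0,0,0,0,0,0,-0.006,0,0,0,0,0,0,-0.007,0,0,0,0,0,0,-0.008,0,0,0,0,0,0,-0.008,0,0,0,0,0,0,-0.008,0,0,0,0,0,0,-0.008,0,0,0,0,0,0,-0.008,0,0])

```text
t: 25.7
ee_pos: [0.6047, -0.0982, 0.0796]
eef_rot: [2.24, 2.201, 0.002]
ft_force: [3.7, 0.0, -2.9]
gripper_width: 0.011
grip_force: 78.2
```

>>> drive_tool(series=[0,0,0,0,0.002,0,0,0,0,0,0,0.0037,0,0,0,0,0,0,0.0037,0.003,0,0,0,0,0,0.0037,0.006,0,0,0,0,0,0.0037,0.009,0,0,0,0,0,0.0037,0.012,0,0,0,0,0,0.0037,0.015,0,0,0,0,0,0.0037,0.018,0,0,0,0,0,0.0037,0.0195,0,0,0,0,0,0.0037,0.0195,0])

```text
t: 26.7
ee_pos: [0.6076, -0.0983, 0.0604]
eef_rot: [-2.24, -2.202, 0.001]
ft_force: [-3.6, 0.7, 6.6]
gripper_width: 0.0111
grip_force: 79.7
```

Pressed to 28 mm at about 8 N. Now the twist.

>>> drive_tool(series=[0,0,0.13,0,0,0,0,0,0,0.26,0,0,0,0,0,0,0.39,0,0,0,0,0,0,0.52,0,0,0,0,0,0,0.65,0,0,0,0,0,0,0.78,0,0,0,0,0,0,0.91,0,0,0,0,0,0,1.04,0,0,0,0,0,0,1.17,0,0,0,0,0,0,1.3,0,0,0,0])

```text
t: 27.7
ee_pos: [0.6097, -0.0994, 0.0619]
eef_rot: [3.114, 0.389, 0.007]
ft_force: [-0.2, -0.6, 7.3]
gripper_width: 0.0109
grip_force: 79.7
```

>>> drive_tool(series=[0,0,0.13,0,0,0,0,0,0,0.27,0,0,0,0,0,0,0.27,0,0,0,0,0,0,0.27,0,0,-0.002,0,0,0,0.27,0,0,-0.004,0,0,0,0.27,0,0,-0.006,0,0,0,0.27,0,0,-0.008,0,0,0,0.27,0,0,-0.009,0,0,0,0.27,0,0,-0.009,0,0,0,0.27,0,0,-0.009,0])

```text
t: 28.7
ee_pos: [0.6084, -0.0983, 0.0693]
eef_rot: [3.141, -0.025, 0.002]
ft_force: [1.5, -2.0, 3.8]
gripper_width: 0.0108
grip_force: 79.3
```

```bash
python3 - <<'E'
from h import *
s=env.read_state();M=R.from_rotvec(s["eef_rot"]).as_matrix();print(s["ee_pos"],np.degrees(np.arctan2(M[1,1],M[0,1])),s["ft_force"],s["wrist_torque"],s["qpos"][5])
E
```

```text
[ 0.608355   -0.09834299  0.06926054] -90.92906565793372 [ 1.45017984 -2.04092005  3.84769161] [-0.25732785 -0.51200223  0.06852291] 1.3394999754329708
```

The nut rose to 19 mm below the lips, so the ribs are in the grooves. I'll release.

>>> drive_tool(series=[0,0,0,0,0,-0.001,0,0,0,0,0,0,-0.001,0.015,0,0,0,0,0,-0.001,0.025,0,0,0,0,0,-0.001,0.035,0,0,0,0,0,-0.001,0.04,0,0,0,0,0,-0.01,0.04,0,0,0,0,0,-0.04,0.04,0,0,0,0,0,-0.08,0.04,0,0,0,0,0,-0.12,0.04,0,0,0,0,0,-0.15,0.04], grip_force=25)

```text
t: 29.7
ee_pos: [0.6085, -0.0984, 0.2228]
eef_rot: [3.141, -0.025, 0.005]
ft_force: [0.8, 0.4, 0.6]
gripper_width: 0.0397
grip_force: 0.0
```

```bash
python3 - <<'E'
from h import *
im=eyes.snapshot("scene")[:,:,::-1];t=eyes.snapshot("top")[:,:,::-1]
cv2.imwrite("pics/h.png",im);cv2.imwrite("pics/h_t.png",t)
s=env.read_state();print(s["ee_pos"])
for o in nuts(t.max(2)): print(*o)
# seated nut in scene: dark fin near place
for X in((.6075,-.098,.064+.0),): print(proj("scene",X),proj("scene",(.6075,-.098,.104)))
g=im.max(2);u,v=proj("scene",(.6075,-.098,.082)).round().astype(int)
m=(g<45).astype(np.uint8);m[:,:u-25]=0;m[:,u+25:]=0;m[:v-25]=0;m[v+25:]=0
n,l,st,c=cv2.connectedComponentsWithStats(m)
print(u,v,[(st[i].tolist(),c[i].round(1).tolist()) for i in range(1,n) if st[i,4]>20])
print(rel([.4394,-.1786,.15],np.radians(155)))
E
```

```text
[ 0.61074348 -0.09899997  0.22652238]
[347.8 275.3] 296 [ 0.4832 -0.0404] [0.022 0.075] 166.0
[430.8 291.2] 131 [ 0.4533 -0.1991] [0.005 0.142] 176.5
[486.6 288.9] 183 [ 0.4578 -0.3066] [0.019 0.048] 65.4
[275.54592302 261.01927327] [275.13429801 247.24684817]
275 255 [([271, 244, 10, 23, 168], [276.0, 255.4])]
[array([-0.17089161,  0.08216732,  0.07479985]), np.float64(-1.1506695630754153)]
```

The first nut is seated. The arm's shadow hides the middle nut, so I'll do the right one next, with yaw ≈ 62° after parallax correction.

```bash
python3 - <<'E'
from h import *
print(rel([.4575,-.3065,.1],np.radians(62)))
E
```

```text
[array([-0.1512943 ,  0.20962705,  0.1253566 ]), np.float64(0.4724866412793114)]
```

>>> drive_tool(series=[0,0,0.05,-0.015,0.021,0,0.06,0,0,0.1,-0.03,0.042,0,0.06,0,0,0.15,-0.045,0.063,0,0.06,0,0,0.2,-0.06,0.084,0,0.06,0,0,0.25,-0.075,0.105,0,0.06,0,0,0.3,-0.095,0.13,0.0,0.06,0,0,0.35,-0.11,0.155,0.02,0.06,0,0,0.4,-0.13,0.18,0.04,0.06,0,0,0.472,-0.15,0.21,0.06,0.06,0,0,0.472,-0.151,0.21,0.07,0.06])

```text
t: 30.8
ee_pos: [0.4503, -0.3073, 0.1462]
eef_rot: [-3.046, 0.766, 0.006]
ft_force: [-0.3, 1.6, -0.8]
gripper_width: 0.0601
grip_force: 0.0
```

```bash
python3 - <<'E'
from h import *
print(rel([.4575,-.3065,.0444],np.radians(62)))
t=eyes.snapshot("top")[:,:,::-1]
for o in nuts(t.max(2)): print(*o)
E
```

```text
[array([ 0.00635931, -0.00412359,  0.10172805]), np.float64(-0.004360618812619066)]
[513.9 294.9] 62 [ 0.4464 -0.3587] [0.006 0.049] 144.7
[417.1 300.8] 314 [ 0.4347 -0.1724] [0.035 0.066] 133.7
```

>>> drive_tool(series=[0,0,0,0.006,-0.004,0.0,0.06,0,0,0,0.006,-0.004,0.03,0.06,0,0,0,0.006,-0.004,0.055,0.06,0,0,0,0.006,-0.004,0.08,0.06,0,0,0,0.006,-0.004,0.102,0.06,0,0,0,0.006,-0.004,0.102,0.06,0,0,0,0.006,-0.004,0.102,0.05,0,0,0,0.006,-0.004,0.102,0.042,0,0,0,0.006,-0.004,0.102,0.038,0,0,0,0.006,-0.004,0.102,0.035], grip_force=25)

```text
t: 31.85
ee_pos: [0.462, -0.3062, 0.0491]
eef_rot: [3.047, -0.759, 0.006]
ft_force: [-0.1, -0.1, 4.7]
gripper_width: 0.0377
grip_force: 24.9
```

>>> drive_tool(series=[0,0,0,0,0,0,0.033,0,0,0,0,0,0,0.03,0,0,0,0,0,0,0.03,0,0,0,0,0,0,0.03,0,0,0,0,0,0,0.03,0,0,0,0,0,0,0.03,0,0,0,0,0,0,0.03,0,0,0,0,0,0,0.03,0,0,0,0,0,0,0.03,0,0,0,0,0,0,0.03])

```text
t: 32.85
ee_pos: [0.462, -0.3063, 0.0491]
eef_rot: [3.047, -0.76, 0.006]
ft_force: [0.1, -0.3, 6.7]
gripper_width: 0.0376
grip_force: 24.8
```

An unexpected 6 N upward push, 5 mm high. I'll open and recheck.

>>> drive_tool(series=[0,0,0,0,0,0,0.05,0,0,0,0,0,0,0.06,0,0,0,0,0,0,0.06,0,0,0,0,0,0,0.06,0,0,0,0,0,0,0.06,0,0,0,0,0,0,0.06,0,0,0,0,0,0,0.06,0,0,0,0,0,0,0.06,0,0,0,0,0,0,0.06,0,0,0,0,0,0,0.06])

```text
t: 33.85
ee_pos: [0.4605, -0.3051, 0.0468]
eef_rot: [3.048, -0.759, -0.0]
ft_force: [0.1, -0.8, 0.1]
gripper_width: 0.0603
grip_force: 0.0
```

```bash
python3 - <<'E'
from h import *
s=env.read_state();print(s["ee_pos"],s["ft_force"],s["gripper_width"])
im=eyes.snapshot("scene")[:,:,::-1]
cv2.imwrite("pics/i.png",cv2.resize(im[150:270,180:330],None,fx=5,fy=5,interpolation=2))
E
```

```text
[ 0.46054295 -0.30509882  0.04681724] [ 0.13174618 -0.78429466  0.05630305] 0.060310740918617156
```

View pics/i.png

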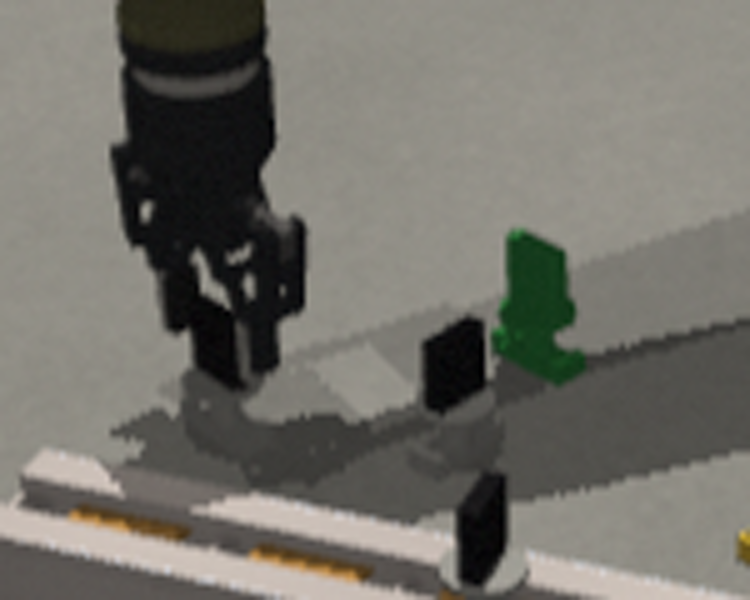

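The nut stands upright between the fingers and the first nut is seated. I'll turn 90° and grip across the fin.

>>> drive_tool(series=[0,0,-0.14,0,0,0,0.06,0,0,-0.28,0,0,0,0.06,0,0,-0.42,0,0,0,0.06,0,0,-0.56,0,0,0,0.06,0,0,-0.7,0,0,0,0.06,0,0,-0.84,0,0,0,0.06,0,0,-0.98,0,0,0,0.06,0,0,-1.12,0,0,0,0.06,0,0,-1.26,0,0,0,0.06,0,0,-1.4,0,0,0,0.06])

```text
t: 34.9
ee_pos: [0.4606, -0.3051, 0.0469]
eef_rot: [2.817, 1.391, -0.0]
ft_force: [-0.1, -0.5, 1.5]
gripper_width: 0.06
grip_force: 0.0
```

>>> drive_tool(series=[0,0,-0.14,0,0,0,0.06,0,0,-0.171,0,0,0,0.06,0,0,-0.171,0,0,0,0.05,0,0,-0.171,0,0,0,0.035,0,0,-0.171,0,0,0,0.025,0,0,-0.171,0,0,0,0.015,0,0,-0.171,0,0,0,0.0,0,0,-0.171,0,0,0,0,0,0,-0.171,0,0,0,0,0,0,-0.171,0,0,0,0], grip_force=40)

```text
t: 35.9
ee_pos: [0.4605, -0.3051, 0.0468]
eef_rot: [2.692, 1.619, -0.0]
ft_force: [0.0, -0.2, -0.6]
gripper_width: 0.0117
grip_force: 43.8
```

>>> drive_tool(series=[0,0,0,0,0,0,0,0,0,0,0,0,0,0,0,0,0,0,0,-0.02,0,0,0,0,0,0,-0.04,0,0,0,0,0,0,-0.06,0,0,0,0,0,0,-0.07,0,0,0,0,0,0,-0.07,0,0,0,0,0,0,-0.07,0,0,0,0,0,0,-0.07,0,0,0,0,0,0,-0.07,0], grip_force=80)

```text
t: 36.9
ee_pos: [0.4599, -0.3046, 0.1154]
eef_rot: [-2.69, -1.618, 0.001]
ft_force: [-0.4, -0.0, -1.5]
gripper_width: 0.0109
grip_force: 78.1
```

```bash
python3 - <<'E'
from h import *
s=env.read_state();print(s["ee_pos"],s["gripper_width"],s["qpos"][5]);
print(rel([.6043,-.297,.1],np.radians(-1)))
E
```

```text
[ 0.45988692 -0.30459988  0.11540924] 0.010948484475073569 -0.19428441254061424
[array([0.07441884, 0.12402587, 0.01515785]), np.float64(-0.470572068619866)]
```

>>> drive_tool(series=[0,0,-0.06,0.01,0.016,0,0,0,0,-0.12,0.02,0.032,0,0,0,0,-0.18,0.03,0.048,0,0,0,0,-0.24,0.04,0.064,0,0,0,0,-0.3,0.05,0.08,0,0,0,0,-0.36,0.06,0.096,0,0,0,0,-0.42,0.07,0.112,0,0,0,0,-0.471,0.0744,0.124,0.005,0,0,0,-0.471,0.0744,0.124,0.01,0,0,0,-0.471,0.0744,0.124,0.014,0])

```text
t: 37.9
ee_pos: [0.6041, -0.2971, 0.1012]
eef_rot: [-2.24, -2.2, 0.001]
ft_force: [-0.3, -0.6, -1.0]
gripper_width: 0.0107
grip_force: 78.2
```

```bash
python3 - <<'E'
from h import *
s=env.read_state();print(s["ee_pos"],s["gripper_width"],s["ft_force"]);
print(rel([.6043,-.297,.0808],np.radians(-1)))
E
```

```text
[ 0.60414672 -0.29713191  0.10123084] 0.010677377822049697 [-0.3106035  -0.57771252 -1.02285284]
[array([0.00011271, 0.00019666, 0.02043059]), np.float64(-0.00040525697490845225)]
```

Lower to about 10 mm below the lips, then probe both sides.

>>> drive_tool(series=[0,0,0,0,0,0.003,0,0,0,0,0,0,0.006,0,0,0,0,0,0,0.008,0,0,0,0,0,0,0.01,0,0,0,0,0,0,0.012,0,0,0,0,0,0,0.014,0,0,0,0,0,0,0.016,0,0,0,0,0,0,0.018,0,0,0,0,0,0,0.02,0,0,0,0,0,0,0.02,0])

```text
t: 38.9
ee_pos: [0.6047, -0.2974, 0.0823]
eef_rot: [-2.24, -2.202, 0.0]
ft_force: [-0.1, -0.2, -2.7]
gripper_width: 0.0111
grip_force: 78.2
```

>>> drive_tool(series=[0,0,0,0,0.001,0,0,0,0,0,0,0.002,0,0,0,0,0,0,0.003,0,0,0,0,0,0,0.0035,0,0,0,0,0,0,0.004,0,0,0,0,0,0,0.004,0,0,0,0,0,0,0.004,0,0,0,0,0,0,0.004,0,0,0,0,0,0,0.004,0,0,0,0,0,0,0.004,0,0])

```text
t: 39.9
ee_pos: [0.6067, -0.2976, 0.0829]
eef_rot: [-2.236, -2.199, 0.006]
ft_force: [-8.3, 0.4, 2.6]
gripper_width: 0.0104
grip_force: 78.9
```

>>> drive_tool(series=[0,0,0,0,-0.002,0,0,0,0,0,0,-0.004,0,0,0,0,0,0,-0.005,0,0,0,0,0,0,-0.006,0,0,0,0,0,0,-0.007,0,0,0,0,0,0,-0.008,0,0,0,0,0,0,-0.008,0,0,0,0,0,0,-0.008,0,0,0,0,0,0,-0.008,0,0,0,0,0,0,-0.008,0,0])

```text
t: 40.9
ee_pos: [0.601, -0.2975, 0.0829]
eef_rot: [2.24, 2.202, 0.0]
ft_force: [-0.9, -0.5, -1.1]
gripper_width: 0.0107
grip_force: 78.4
```

>>> drive_tool(series=[0,0,0,0,0.0015,0,0,0,0,0,0,0.0029,0,0,0,0,0,0,0.0029,0.003,0,0,0,0,0,0.0029,0.006,0,0,0,0,0,0.0029,0.009,0,0,0,0,0,0.0029,0.012,0,0,0,0,0,0.0029,0.015,0,0,0,0,0,0.0029,0.018,0,0,0,0,0,0.0029,0.0215,0,0,0,0,0,0.0029,0.0215,0])

```text
t: 41.9
ee_pos: [0.604, -0.2976, 0.0619]
eef_rot: [2.24, 2.202, 0.0]
ft_force: [-3.1, 2.0, 6.5]
gripper_width: 0.0106
grip_force: 79.7
```

>>> drive_tool(series=[0,0,0.13,0,0,0,0,0,0,0.26,0,0,0,0,0,0,0.39,0,0,0,0,0,0,0.52,0,0,0,0,0,0,0.65,0,0,0,0,0,0,0.78,0,0,0,0,0,0,0.91,0,0,0,0,0,0,1.04,0,0,0,0,0,0,1.17,0,0,0,0,0,0,1.3,0,0,0,0])

```text
t: 42.9
ee_pos: [0.6056, -0.2988, 0.0636]
eef_rot: [3.114, 0.389, 0.006]
ft_force: [-0.0, -0.0, 7.0]
gripper_width: 0.0106
grip_force: 79.6
```

>>> drive_tool(series=[0,0,0.13,0,0,0,0,0,0,0.27,0,0,0,0,0,0,0.27,0,0,0,0,0,0,0.27,0,0,-0.002,0,0,0,0.27,0,0,-0.004,0,0,0,0.27,0,0,-0.006,0,0,0,0.27,0,0,-0.008,0,0,0,0.27,0,0,-0.009,0,0,0,0.27,0,0,-0.0095,0,0,0,0.27,0,0,-0.0095,0])

```text
t: 43.9
ee_pos: [0.6044, -0.2978, 0.0712]
eef_rot: [3.141, -0.025, 0.002]
ft_force: [2.6, -2.0, 3.5]
gripper_width: 0.0106
grip_force: 79.3
```

>>> drive_tool(series=[0,0,0,0,0,-0.001,0,0,0,0,0,0,-0.001,0.015,0,0,0,0,0,-0.001,0.025,0,0,0,0,0,-0.001,0.035,0,0,0,0,0,-0.001,0.04,0,0,0,0,0,-0.01,0.04,0,0,0,0,0,-0.04,0.04,0,0,0,0,0,-0.08,0.04,0,0,0,0,0,-0.12,0.04,0,0,0,0,0,-0.15,0.04], grip_force=25)

```text
t: 44.9
ee_pos: [0.6045, -0.2978, 0.2249]
eef_rot: [3.14, -0.025, 0.005]
ft_force: [1.0, -0.1, -0.6]
gripper_width: 0.0401
grip_force: 0.0
```

```bash
python3 - <<'E'
from h import *
t=eyes.snapshot("top")[:,:,::-1]
for o in nuts(t.max(2)): print(*o)
im=eyes.snapshot("scene")[:,:,::-1];g=im.max(2)
for X in((.6075,-.098,.0825),(.604,-.2975,.0825),(.4394,-.1786,.0565)):
    u,v=proj("scene",X).round().astype(int)
    m=(g<45).astype(np.uint8);m[:,:u-25]=0;m[:,u+25:]=0;m[:v-25]=0;m[v+25:]=0
    n,l,st,c=cv2.connectedComponentsWithStats(m)
    print(u,v,[(st[i].tolist(),c[i].round(1).tolist()) for i in range(1,n) if st[i,4]>20])
print(rel([.4394,-.1786,.15],np.radians(156.5)),env.read_state()["qpos"][5],env.read_state()["ee_pos"])
E
```

```text
275 255 [([266, 230, 12, 13, 134], [270.9, 235.2]), ([271, 244, 11, 23, 180], [276.0, 255.1])]
200 239 [([196, 229, 11, 21, 178], [201.1, 239.0])]
270 222 [([266, 223, 12, 20, 187], [271.4, 232.9])]
[array([-0.16984157, -0.11819073,  0.07647694]), np.float64(-1.1768377998741775)] 1.0495381821362408 [ 0.60651121 -0.29904437  0.22893623]
```

The second nut is seated. The last nut's fin has moved about 10 px in the scene view, so it was knocked. I'll move clear and re-measure.

>>> drive_tool(series=[0,0,-0.1,-0.01,0,0,0.06,0,0,-0.2,-0.03,0,0,0.06,0,0,-0.3,-0.06,0,0,0.06,0,0,-0.4,-0.09,0,0,0.06,0,0,-0.4,-0.12,0,0,0.06,0,0,-0.4,-0.15,0,0,0.06,0,0,-0.4,-0.17,0,0,0.06,0,0,-0.4,-0.17,0,0,0.06,0,0,-0.4,-0.17,0,0,0.06,0,0,-0.4,-0.17,0,0,0.06])

```text
t: 46.0
ee_pos: [0.4345, -0.2947, 0.2207]
eef_rot: [-3.084, -0.6, -0.0]
ft_force: [0.3, -0.2, -0.6]
gripper_width: 0.0604
grip_force: 0.0
```

```bash
python3 - <<'E'
from h import *
t=eyes.snapshot("top")[:,:,::-1];im=eyes.snapshot("scene")[:,:,::-1]
cv2.imwrite("pics/j_t.png",t);cv2.imwrite("pics/j_s.png",im)
g=t.max(2);m=(g<58).astype(np.uint8);m[:240]=0;m[330:]=0;m[:,:345]=0;m[:,470:]=0
n,l,st,c=cv2.connectedComponentsWithStats(m);print([(st[i].tolist(),c[i].round(1).tolist()) for i in range(1,n) if st[i,4]>40])
print(onz("scene",271.4,232.9,.0565),env.read_state()["ee_pos"])
cv2.imwrite("pics/j.png",np.hstack([cv2.resize(im[190:270,220:320],None,fx=4,fy=6,interpolation=2),cv2.resize(t[240:320,370:470],None,fx=4,fy=6,interpolation=2)]))
E
```

```text
[([394, 264, 24, 25, 251], [407.7, 276.7]), ([414, 286, 43, 44, 366], [439.0, 304.0])]
[ 0.48581097 -0.15595602  0.0565    ] [ 0.43456183 -0.29468468  0.22063807]
```

View pics/j.png

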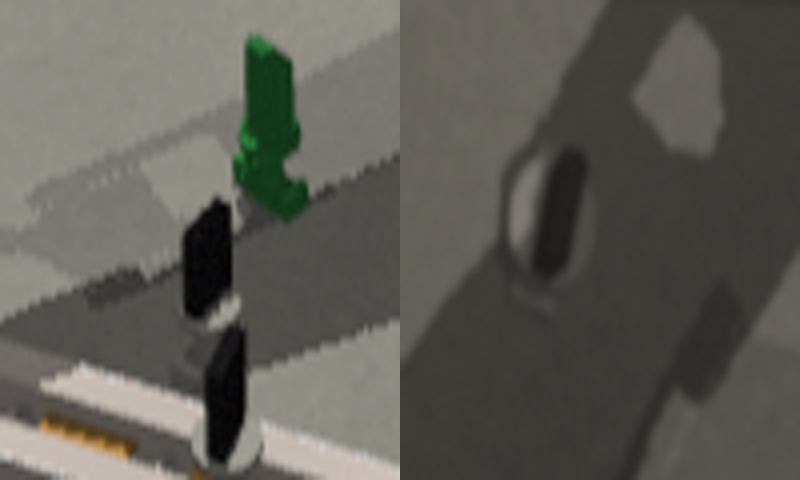

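The last nut now sits at top-view px (410,275.5), upright, with the fin about 17° off vertical.

```bash
python3 - <<'E'
from h import *
t=cv2.imread("pics/j_t.png").max(2)
for th in(40,44,48):
    m=np.zeros_like(t);m[260:292,400:420]=(t[260:292,400:420]<th)
    n,l,st,c=cv2.connectedComponentsWithStats(m);i=1+np.argmax(st[1:,4]);q=np.argwhere(l==i)[:,::-1]
    w=onz_all(q,.06);mu=w.mean(0);ev,V=np.linalg.eigh(np.cov((w-mu).T));v=V[:,1]
    print(th,st[i],mu,4*np.sqrt(ev),np.degrees(np.arctan2(v[1],v[0]))%180)
print(rel([.483,-.158,.15],np.radians(163)),env.read_state()["qpos"][5])
E
```

```text
40 [404 266  12  20 143] [ 0.4832073  -0.15847253] [0.01536322 0.04493832] 158.8582973297801
44 [403 265  13  21 158] [ 0.48341208 -0.15848305] [0.01651645 0.04637793] 158.37431229608387
48 [403 265  14  22 171] [ 0.48330595 -0.15851378] [0.01709485 0.04858313] 157.16651202417555
[array([ 0.09616628, -0.10851681,  0.0706742 ]), np.float64(-0.8896408638020743)] 0.48807986452930835
```

>>> drive_tool(series=[0,0,-0.085,0.01,-0.011,0,0.06,0,0,-0.17,0.019,-0.022,0,0.06,0,0,-0.255,0.029,-0.033,0,0.06,0,0,-0.34,0.038,-0.043,0,0.06,0,0,-0.425,0.048,-0.054,0,0.06,0,0,-0.51,0.058,-0.065,0,0.06,0,0,-0.6,0.067,-0.076,0,0.06,0,0,-0.7,0.077,-0.087,0.02,0.06,0,0,-0.8,0.087,-0.098,0.045,0.06,0,0,-0.838,0.096,-0.108,0.07,0.06])

```text
t: 47.1
ee_pos: [0.4835, -0.1579, 0.1504]
eef_rot: [2.57, 1.806, 0.001]
ft_force: [-0.5, -0.5, 0.4]
gripper_width: 0.06
grip_force: 0.0
```

>>> drive_tool(series=[0,0,0,0,0,0,0.06,0,0,0,0,0,0,0.06,0,0,0,0,0,0,0.06,0,0,0,0,0,0,0.06,0,0,0,0,0,0,0.06,0,0,0,0,0,0,0.06,0,0,0,0,0,0,0.06,0,0,0,0,0,0,0.06,0,0,0,0,0,0,0.06,0,0,0,0,0,0,0.06])

```text
t: 48.1
ee_pos: [0.4824, -0.1586, 0.1508]
eef_rot: [-2.573, -1.802, 0.0]
ft_force: [0.2, -0.2, 0.2]
gripper_width: 0.0602
grip_force: 0.0
```

```bash
python3 - <<'E'
from h import *
im=eyes.snapshot("scene").max(2)
u,v=271,233
m=(im<45).astype(np.uint8);m[:,:u-25]=0;m[:,u+25:]=0;m[:v-8]=0;m[v+12:]=0
n,l,st,c=cv2.connectedComponentsWithStats(m);print([(st[i].tolist(),c[i].round(1).tolist()) for i in range(1,n) if st[i,4]>20])
print(env.read_state()["ee_pos"],rel([.4833,-.1585,.0445],np.radians(160)))
E
```

```text
[([266, 225, 12, 19, 185], [271.4, 233.3])]
[ 0.48241863 -0.15865549  0.15076042] [array([0.00044903, 0.00078282, 0.10626036]), np.float64(3.5000874510693336e-05)]
```

>>> drive_tool(series=[0,0,0,0,0.001,0.02,0.06,0,0,0,0,0.001,0.04,0.06,0,0,0,0,0.001,0.06,0.06,0,0,0,0,0.001,0.08,0.06,0,0,0,0,0.001,0.095,0.06,0,0,0,0,0.001,0.106,0.06,0,0,0,0,0.001,0.106,0.055,0,0,0,0,0.001,0.106,0.045,0,0,0,0,0.001,0.106,0.04,0,0,0,0,0.001,0.106,0.037], grip_force=25)

```text
t: 49.15
ee_pos: [0.4842, -0.1594, 0.0461]
eef_rot: [2.572, 1.801, 0.002]
ft_force: [-0.8, 0.6, 2.5]
gripper_width: 0.0375
grip_force: 25.4
```

>>> drive_tool(series=[0,0,0,0,0,0,0.034,0,0,0,0,0,0,0.032,0,0,0,0,0,0,0.03,0,0,0,0,0,0,0.03,0,0,0,0,0,0,0.03,0,0,0,0,0,0,0.03,0,0,0,0,0,0,0.06,0,0,0,0,0,0,0.06,0,0,0,0,0,0,0.06,0,0,-0.13,0,0,0,0.06])

```text
t: 50.15
ee_pos: [0.4831, -0.1589, 0.0444]
eef_rot: [-2.447, -1.969, 0.001]
ft_force: [-0.3, 0.2, -0.1]
gripper_width: 0.06
grip_force: 0.0
```

>>> drive_tool(series=[0,0,-0.145,0,0,0,0.06,0,0,-0.29,0,0,0,0.06,0,0,-0.435,0,0,0,0.06,0,0,-0.58,0,0,0,0.06,0,0,-0.725,0,0,0,0.06,0,0,-0.87,0,0,0,0.06,0,0,-1.015,0,0,0,0.06,0,0,-1.16,0,0,0,0.06,0,0,-1.305,0,0,0,0.06,0,0,-1.441,0,0,0,0.06])

```text
t: 51.15
ee_pos: [0.4831, -0.1589, 0.0444]
eef_rot: [-0.536, -3.095, -0.0]
ft_force: [0.6, 0.4, -0.1]
gripper_width: 0.0601
grip_force: 0.0
```

>>> drive_tool(series=[0,0,0,0,0,0,0.05,0,0,0,0,0,0,0.035,0,0,0,0,0,0,0.025,0,0,0,0,0,0,0.015,0,0,0,0,0,0,0,0,0,0,0,0,0,0,0,0,0,0,0,0,0,0,0,0,0,0,0,0,0,0,0,0,0,0,0,0,0,0,0,0,0,0], grip_force=40)

```text
t: 52.15
ee_pos: [0.4834, -0.159, 0.0448]
eef_rot: [0.545, 3.094, -0.0]
ft_force: [0.2, -1.4, 0.0]
gripper_width: 0.0116
grip_force: 40.2
```

>>> drive_tool(series=[0,0,0,0,0,0,0,0,0,0,0,0,0,0,0,0,0,0,0,-0.02,0,0,0,0,0,0,-0.04,0,0,0,0,0,0,-0.06,0,0,0,0,0,0,-0.07,0,0,0,0.1,0,0,-0.07,0,0,0,0.24,0,0,-0.07,0,0,0,0.38,0,0,-0.07,0,0,0,0.52,0,0,-0.07,0], grip_force=80)

```text
t: 53.15
ee_pos: [0.4828, -0.1587, 0.1139]
eef_rot: [-1.33, -2.844, 0.0]
ft_force: [0.4, 1.3, -0.6]
gripper_width: 0.0108
grip_force: 77.8
```

```bash
python3 - <<'E'
from h import *
s=env.read_state();print(s["ee_pos"],s["gripper_width"],s["qpos"][5]);
print(rel([.6057,-.1975,.1],np.radians(-1)))
E
```

```text
[ 0.48276704 -0.15872039  0.11394946] 0.010772906013079077 -1.1195500558084255
[array([-0.108615  ,  0.06946208,  0.01373901]), np.float64(0.7136778044044875)]
```

>>> drive_tool(series=[0,0,0.08,-0.012,0.008,0,0,0,0,0.16,-0.024,0.015,0,0,0,0,0.24,-0.036,0.023,0,0,0,0,0.32,-0.048,0.031,0,0,0,0,0.4,-0.06,0.039,0,0,0,0,0.5,-0.075,0.048,0,0,0,0,0.6,-0.09,0.058,0,0,0,0,0.714,-0.1086,0.0695,0,0,0,0,0.714,-0.1086,0.0695,0.008,0,0,0,0.714,-0.1086,0.0695,0.012,0])

```text
t: 54.15
ee_pos: [0.6055, -0.1966, 0.1008]
eef_rot: [-2.231, -2.208, 0.002]
ft_force: [-0.6, -0.3, -1.6]
gripper_width: 0.0113
grip_force: 78.2
```

```bash
python3 - <<'E'
from h import *
s=env.read_state();print(s["ee_pos"],s["ft_force"]);
print(rel([.6057,-.1975,.0788],np.radians(-1)))
E
```

```text
[ 0.60553068 -0.19663511  0.10083759] [-0.56360026 -0.28683777 -1.58644609]
[array([-0.00088894,  0.0002458 ,  0.02203591]), np.float64(0.007044238831607874)]
```

>>> drive_tool(series=[0,0,0.006,0,0,0.003,0,0,0,0.006,0,0,0.006,0,0,0,0.006,0,0,0.008,0,0,0,0.006,0,0,0.01,0,0,0,0.006,0,0,0.012,0,0,0,0.006,0,0,0.014,0,0,0,0.006,0,0,0.016,0,0,0,0.006,0,0,0.018,0,0,0,0.006,0,0,0.02,0,0,0,0.006,0,0,0.02,0])

```text
t: 55.15
ee_pos: [0.6063, -0.197, 0.0823]
eef_rot: [-2.241, -2.201, 0.001]
ft_force: [-0.1, 0.5, -0.9]
gripper_width: 0.0109
grip_force: 78.2
```

>>> drive_tool(series=[0,0,0,0,0.001,0,0,0,0,0,0,0.002,0,0,0,0,0,0,0.003,0,0,0,0,0,0,0.0035,0,0,0,0,0,0,0.004,0,0,0,0,0,0,0.004,0,0,0,0,0,0,0.004,0,0,0,0,0,0,0.004,0,0,0,0,0,0,0.004,0,0,0,0,0,0,0.004,0,0])

```text
t: 56.15
ee_pos: [0.6084, -0.1971, 0.0825]
eef_rot: [-2.238, -2.198, 0.006]
ft_force: [-8.1, -0.2, 2.9]
gripper_width: 0.0113
grip_force: 78.8
```

>>> drive_tool(series=[0,0,0,0,-0.002,0,0,0,0,0,0,-0.004,0,0,0,0,0,0,-0.005,0,0,0,0,0,0,-0.006,0,0,0,0,0,0,-0.007,0,0,0,0,0,0,-0.008,0,0,0,0,0,0,-0.008,0,0,0,0,0,0,-0.008,0,0,0,0,0,0,-0.008,0,0,0,0,0,0,-0.008,0,0])

```text
t: 57.15
ee_pos: [0.6028, -0.197, 0.0829]
eef_rot: [2.241, 2.201, 0.0]
ft_force: [0.6, 0.1, -1.2]
gripper_width: 0.0111
grip_force: 78.3
```

>>> drive_tool(series=[0,0,0,0,0.0015,0,0,0,0,0,0,0.0029,0,0,0,0,0,0,0.0029,0.003,0,0,0,0,0,0.0029,0.006,0,0,0,0,0,0.0029,0.009,0,0,0,0,0,0.0029,0.012,0,0,0,0,0,0.0029,0.015,0,0,0,0,0,0.0029,0.018,0,0,0,0,0,0.0029,0.021,0,0,0,0,0,0.0029,0.023,0])

```text
t: 58.15
ee_pos: [0.6055, -0.197, 0.0605]
eef_rot: [-2.241, -2.201, 0.0]
ft_force: [-3.2, 0.9, 7.6]
gripper_width: 0.0108
grip_force: 79.6
```

>>> drive_tool(series=[0,0,0,0,0,0,0,0,0,0.13,0,0,0,0,0,0,0.26,0,0,0,0,0,0,0.39,0,0,0,0,0,0,0.52,0,0,0,0,0,0,0.65,0,0,0,0,0,0,0.78,0,0,0,0,0,0,0.91,0,0,0,0,0,0,1.04,0,0,0,0,0,0,1.17,0,0,0,0])

```text
t: 59.15
ee_pos: [0.6073, -0.1981, 0.062]
eef_rot: [3.083, 0.589, 0.006]
ft_force: [-0.3, -0.1, 6.1]
gripper_width: 0.0111
grip_force: 79.6
```

>>> drive_tool(series=[0,0,0.13,0,0,0,0,0,0,0.26,0,0,0,0,0,0,0.4,0,0,0,0,0,0,0.4,0,0,0,0,0,0,0.4,0,0,-0.002,0,0,0,0.4,0,0,-0.004,0,0,0,0.4,0,0,-0.006,0,0,0,0.4,0,0,-0.008,0,0,0,0.4,0,0,-0.009,0,0,0,0.4,0,0,-0.0095,0])

```text
t: 60.15
ee_pos: [0.6068, -0.1977, 0.0704]
eef_rot: [3.14, -0.027, 0.006]
ft_force: [2.3, -2.1, 4.1]
gripper_width: 0.0108
grip_force: 79.1
```

Underside is ~18.5 mm below the lips, so it's seated. I'll release, lift and check everything.

>>> drive_tool(series=[0,0,0,0,0,-0.001,0,0,0,0,0,0,-0.001,0.015,0,0,0,0,0,-0.001,0.025,0,0,0,0,0,-0.001,0.035,0,0,0,0,0,-0.001,0.04,0,0,0,0,0,-0.01,0.04,0,0,0,0,0,-0.04,0.04,0,0,0,0,0,-0.08,0.04,0,0,0,0,0,-0.12,0.04,0,0,0,0,0,-0.17,0.04], grip_force=25)

```text
t: 61.15
ee_pos: [0.6044, -0.1966, 0.2398]
eef_rot: [-3.14, 0.027, 0.004]
ft_force: [0.7, -0.4, -0.5]
gripper_width: 0.0401
grip_force: 0.0
```

>>> drive_tool(series=[0,0,0,-0.03,0,0,0.04,0,0,0,-0.06,0,0,0.04,0,0,0,-0.09,0,0,0.04,0,0,0,-0.12,0,0,0.04,0,0,0,-0.15,0,-0.02,0.04,0,0,0,-0.17,0,-0.04,0.04,0,0,0,-0.17,0,-0.04,0.04,0,0,0,-0.17,0,-0.04,0.04,0,0,0,-0.17,0,-0.04,0.04,0,0,0,-0.17,0,-0.04,0.04])

```text
t: 62.15
ee_pos: [0.4357, -0.1938, 0.278]
eef_rot: [-3.14, 0.026, 0.003]
ft_force: [-0.1, 1.0, -0.2]
gripper_width: 0.0399
grip_force: 0.0
```

```bash
python3 - <<'E'
from h import *
im=eyes.snapshot("scene")[:,:,::-1];g=im.max(2);t=eyes.snapshot("top")[:,:,::-1].max(2)
print(env.read_state()["ee_pos"],env.read_state()["ft_force"])
for n,gg,X in[(n,gg,X) for X in((.6075,-.098,.0825),(.6057,-.1975,.0825),(.604,-.2975,.0825)) for n,gg in(("scene",g),("top",t))]:
    u,v=proj(n,X).round(1);a,b=int(u),int(v)
    m=(gg<(45 if n=="scene" else 60)).astype(np.uint8);m[:,:a-16]=0;m[:,a+16:]=0;m[:b-18]=0;m[b+18:]=0
    k,l,st,c=cv2.connectedComponentsWithStats(m)
    print(n,u,v,[(st[i].tolist(),c[i].round(1).tolist()) for i in range(1,k) if st[i,4]>40])
# plate change since hanging: dark region in scene
f=cv2.imread("pics/h.png").max(2)
print(np.abs(g[200:280,395:450].astype(int)-f[200:280,395:450]).mean(), (np.abs(g[200:280,395:450].astype(int)-f[200:280,395:450])>40).sum())
for nm,X in(("bar",None),):
    m=(g<60).astype(np.uint8);m[:,:390]=0;m[:,455:]=0;m[:205]=0;m[:][275:]=0
    k,l,st,c=cv2.connectedComponentsWithStats(m);print([(st[i].tolist(),c[i].round(1).tolist()) for i in range(1,k) if st[i,4]>60])
E
```

```text
[ 0.43566542 -0.193855    0.27815869] [-0.33418447  0.14737112 -0.14381136]
scene 275.4 254.7 [([271, 244, 11, 23, 176], [276.2, 255.2])]
top 378.1 209.4 [([375, 199, 7, 22, 142], [378.0, 209.2])]
scene 237.0 246.6 [([233, 237, 11, 22, 177], [238.0, 247.3])]
top 429.9 210.6 [([425, 200, 10, 24, 207], [429.6, 212.0])]
scene 199.8 238.9 [([196, 229, 11, 21, 178], [201.1, 239.0])]
top 481.8 211.7 [([475, 202, 22, 27, 355], [484.2, 217.1])]
8.937045454545455 365
[([395, 217, 41, 51, 947], [410.5, 236.3])]
```

The scene view puts all three nuts within about 1 px of their seated positions, and the plate still hangs where I left it. Handing in.

```bash
python3 -c "
from plant import env
print(env.sign_off())"
```

```text
the job is handed in; nothing more can be done
None
```

I handed the job in at about 62 s: the hook is swung fully out, the drawplate hangs on it by its window, and all three nuts present are twisted into the rail over their own pads; the judge's result was not shown.

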